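Slide the tall paint bottle home

ROBOT

A 6-joint arm with a two-finger parallel gripper is mounted at the origin on the work surface. World frame = base frame: x ahead of the robot, y to its left, z up, the work surface at z = 0. Lengths are in m, angles in rad, forces in N, time in s.
With the tool pointing down it reaches from about 0.35 to 0.85 m from the base axis. Payload 8.1 kg.
Tool frame: the origin (TCP) lies at the centre of the arm's flange, where the gripper is bolted on; the fingertips stand 186 mm ahead of it and the grasp point (between the pads) lies 167 mm ahead of it; z points along the fingers, y is the line along which they close (so a half turn about z gives the same grasp; the last joint's range is limited). The gripper opens to 93 mm and grips with 3 to 60 N. Pads are 15 mm wide; open, the fingers measure 128 mm over their backs; the gripper's body (75 mm by 188 mm) begins 65 mm behind the grasp point.
Start: joints at [-1.333, 0.13, 1.488, -0, 1.523, -0.085], TCP at [0.19, -0.569, 0.405] pointing down, gripper open.
Joint ranges: [-2.96, 2.96], [-0.89, 2.26], [0.02, 2.5], [-1.34, 4.48], [0, 2.73], [-2.66, 2.66]. Speed limits (rad/s): [2.39, 2.39, 2.79, 3.14, 3.14, 3.14].

INTERFACE

Orientations are given as a rotation vector (axis times angle).
In Python, from plant import read_state, read_camera, camera_params, robot gives the robot as it stands.
- The arm moves only by the tool carry_out, never from a script. Its argument "targets" is a list of rows, each an object of numbers: "hand": the opening in per cent of the stroke, from 0 (shut) to 100 (fully open); "x", "y", "z": the shift along the tool's x, y, z in m; "ax", "ay", "az": the turn, a rotation vector about the tool's x, y, z in rad. In form: [{"hand": .., "x": .., "y": .., "z": .., "ax": .., "ay": .., "az": ..}, ...]. A call has 1 to 8 rows; each row is the pose to reach, as a shift and turn from the pose commanded when the call began, along the tool's axes at that moment; what a row does not reach only later rows make up. A row lasts 1/8 s, in which the tool goes at most 62.5 mm and 10.7 degrees, less where a joint would pass 70% of its speed; a pose out of reach is approached as far as the arm can. A call with a gripper value outside its range is refused whole. The fingers move at their own pace and stop on an object; "newtons" is the grip in N (left out, the last holds). Time passes only in rows, so rows that repeat a pose let the fingers close. It gives the time, the measured TCP pose, the force, the opening and the grip force at its end, in the units of the state.
- read_state(): the state, without advancing time (a new reading comes with each control period).
- read_camera(name): name is "side" or "top"; returns (picture, depth): 480x640x3 uint8, blue, green, red; 480x640 float32, m along the optical axis (not along the pixel's ray), 0 where there is no reading.
- camera_params(name): a dict with "fx", "fy", "cx", "cy" (pixels), "position" and "rotation" of the camera in the world. Camera axes: x right, y up, looking along -z (the intrinsics and any distortion apply to the point x, -y, -z); pixel columns grow to the right and rows downward; lengths in m; the calibration is good to about 2 mm. A picture is of the moment at which its call begins. camera_params takes no time and is no camera call.
- robot.close_job(): hands the job in; it is judged then, once.
The state is a dict: "t": time; "q": joint angles; "dq": joint speeds; "joint_torque": joint torques, N m; "tool_pos": TCP position; "orientation": TCP orientation; "force": force on the tool from outside, world axes, zero at the start; "wrist_torque": the same for the moment, N m; "opening": finger opening in m; "gripper_force": force on a finger pad.
Only numpy, scipy, OpenCV 4.12 (cv2) and the standard library are available. Lean on these libraries where they do the work, as an engineer would, in place of code of your own. Each camera call takes 0.05 s, during which the arm holds its last target. There are 200 camera calls.

TASK

The tall slim paint bottle with the blue cap has been left out on the drawing mat: push it across the table with the fingertips, low on its body so that it slides without tipping, into the one empty bay of the plywood paint stand, right back against the stand's back board. Do not grasp or lift it, keep off its upper half and cap, do not ram it, and leave everything else on the table as it stands; finish with the bottle upright in its bay and the hand clear of it.

Things in the scene. Friction and masses are not known exactly. Their poses are not given: they have to be found in the camera images.
- blue_bottle: the bottle to push: white, blue band and blue nozzle cap, loose, about 0.45 kg; straight barrel 54 mm across up to 150 mm, then shoulder and cap, 216 mm tall. Origin at the centre of its underside, z up. Friction on the table about 0.6: pushed higher than some 35 mm above the table it begins to tip. The black mat and card under it are paper-thin, no obstacle
- blue_bottle_top: the upper half of the same bottle (barrel from 100 mm up, shoulder and blue cap), not to be touched. Origin on the axis 100 mm above the bottle's underside
- stand: plywood paint stand, fixed, on the robot's left: three bays along its y, each 78 mm wide, open to its -x, no floor (bottles stand on the table). Dividers 8 mm thick, 40 mm high, from the back board (80 mm high, face at x = +27.5 mm) to x = -35 mm. Behind the board a ledge of paint pots, 100 mm high. Origin on the table at the middle bay's home point; x from open front to board, y to the near bay
- bay_near (a point): on the table where the axis of a bottle fully home in the bay nearest the robot (+y of the stand) stands, 86 mm from the middle one; axes as the stand
- bay_mid (a point): the same for the middle bay
- bay_far (a point): the same for the bay farthest from the robot (-y of the stand)
- yellow_bottle: bottle of the same shape with yellow band and cap, 0.45 kg, loose, standing in one of the bays; origin at the centre of its underside
- red_bottle: the same in red, standing in another bay. The bay with neither of the two is the empty one
- rinse_jar: empty glass jar, 70 mm across, 80 mm tall, loose; origin at the centre of its underside
- brush_pot: blue ceramic pot 74 mm across and 105 mm tall, full of paint brushes that stand up to 290 mm and spread to about 85 mm, loose; origin at the centre of its underside
- ink_bottle: squat amber ink bottle, 48 mm across, 58 mm tall, loose; origin at the centre of its underside
- paint_tube: metal paint tube lying along its x, 113 mm long, 34 mm wide, 26 mm high, loose; origin underneath, near the middle
- palette: round white china palette, 120 mm across, 16 mm high, loose; origin at the centre of its underside
- loose_brush: thin paint brush lying along its x, 200 mm long, 8 mm high, loose; origin underneath at its middle
Not all that is in view belongs to the job. What is shaped like the blue_bottle but orange is not meant. Leave any turquoise look-alike of the yellow_bottle alone.

How it is judged:
By the outcome, as a careful person would: the job done as asked, in the order asked, and still so for the second after the job is handed in, with the robot touching nothing.
It also fails if it takes over 64 s, if anything falls off the work surface, if the arm or the gripper's body presses on something with over 40 N, if the wrist force passes 120 N, or if a joint passes its speed limit or range.

## Working session

There is one attempt and no reset: what is moved stays moved. The work goes in short steps, Python scripts to look and compute and a tool call to move; the robot and the scene stay as the last step left them, time stands still between calls to the robot, and variables do not carry over. Pictures are saved under pics/ and viewed, at most 14 in all, crops included, and the job is handed in when it is done.

Besides the shell and the picture viewer there is one more tool, called as name(argument=value, ...), one argument or row to a line, values as JSON. carry_out: Moves the arm, as the interface text tells. Its arguments: {"type":"object","properties":{"targets":{"type":"array","items":{"type":"object","properties":{"hand":{"type":"number"},"x":{"type":"number"},"y":{"type":"number"},"z":{"type":"number"},"ax":{"type":"number"},"ay":{"type":"number"},"az":{"type":"number"}}}},"newtons":{"type":"number"}},"required":["targets"]}

```bash
mkdir -p pics; ls
python3 - <<'E'
from plant import *
import cv2,numpy as np
s=read_state();print({k:np.round(v,3) for k,v in s.items()})
for n in("top","side"):
    im,d=read_camera(n);cv2.imwrite(f"pics/{n}0.png",im);np.savez(f"{n}0.npz",im=im,d=d)
    print(n,camera_params(n))
E
```

```text
pics
{'t': np.float64(0.0), 'q': array([-1.333,  0.131,  1.489,  0.   ,  1.523, -0.085]), 'dq': array([-0.   ,  0.   ,  0.001,  0.001, -0.001, -0.002]), 'joint_torque': array([ 1.0000e-03, -5.5984e+01, -4.9176e+01,  7.7000e-02,  3.5000e-02,
       -0.0000e+00]), 'tool_pos': array([ 0.19 , -0.569,  0.404]), 'orientation': array([-3.099, -0.505,  0.   ]), 'force': array([-0.615, -0.805,  0.706]), 'wrist_torque': array([ 0.011, -0.009,  0.016]), 'gripper_force': np.float64(0.0), 'opening': np.float64(0.093)}
top {'fx': 588.3846951574063, 'fy': 588.3846951574063, 'cx': 312.90387196387127, 'cy': 239.3606818743145, 'position': array([0.2874896 , 0.03238031, 1.28533111]), 'rotation': array([ 0.13437611, -0.16557311, -1.54836579])}
side {'fx': 594.2993237880167, 'fy': 594.2993237880167, 'cx': 325.80279115534466, 'cy': 238.6646873643144, 'position': array([0.0848806 , 0.91158345, 1.27038742]), 'rotation': array([ 0.21672677, -0.92558433, -2.5620432 ])}
```

View pics/top0.png

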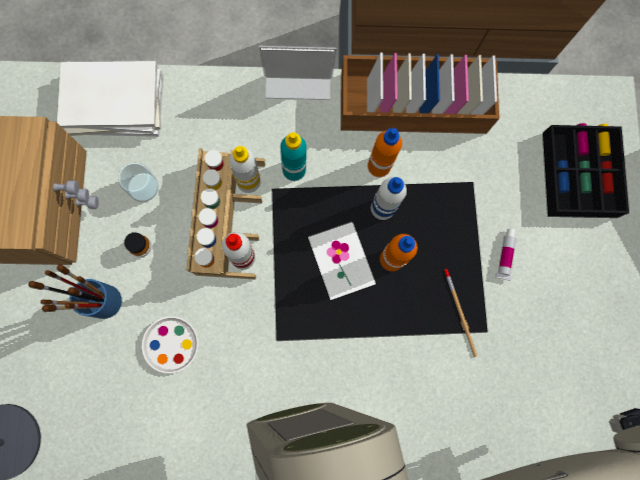

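View pics/side0.png

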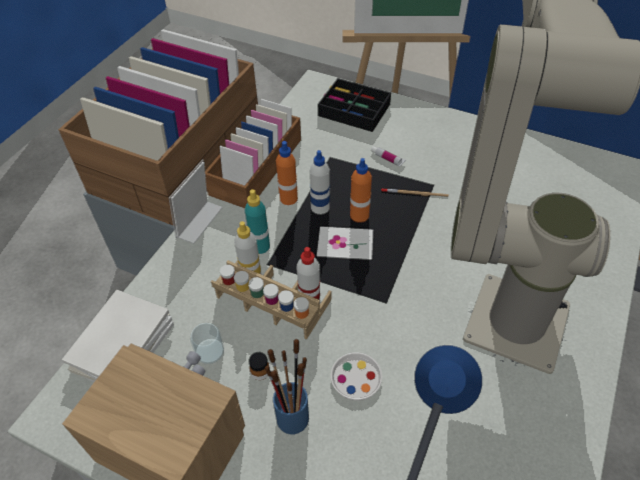

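The top view shows the blue-banded bottle at about (388,198), with orange ones at (384,152) and (398,252) and turquoise at (293,157). In the stand, yellow is in the far bay at (245,170) and red in the near bay at (238,250), so the middle bay at about (240,222) is empty and opens to image right. The side view agrees.

```bash
cat > h.py <<'E'
from plant import *
import cv2,numpy as np
from scipy.spatial.transform import Rotation as R
from scipy.optimize import least_squares
def cloud(n,im=None,d=None):
    if im is None: im,d=read_camera(n)
    p=camera_params(n);v,u=np.mgrid[:480,:640]
    c=np.stack([(u-p["cx"])/p["fx"]*d,-(v-p["cy"])/p["fy"]*d,-d],-1)
    W=c@R.from_rotvec(p["rotation"]).as_matrix().T+p["position"]
    W[d==0]=np.nan
    return im,W
def axis(P,r=.027):
    f=lambda c:np.hypot(P[:,0]-c[0],P[:,1]-c[1])-r
    s=least_squares(f,np.median(P,0)[:2],loss="soft_l1",f_scale=.002);return s.x,np.median(abs(s.fun))
def near(W,xy,r,z0,z1):
    P=W.reshape(-1,3);P=P[np.isfinite(P).all(1)]
    return P[(np.hypot(P[:,0]-xy[0],P[:,1]-xy[1])<r)&(P[:,2]>z0)&(P[:,2]<z1)]
E
python3 - <<'E'
from h import *
Ws={}
for n in("top","side"):
    a=np.load(n+"0.npz");im,W=cloud(n,a["im"],a["d"]);Ws[n]=W
    Z=W[...,2];print(n,"table z",np.nanmedian(Z[np.isfinite(Z)&(abs(Z)<.02)]))
W=Ws["top"]
caps=dict(blue=(397,184),or1=(391,135),or2=(407,242),turq=(293,137),yel=(240,152),red=(235,240))
for k,(u,v) in caps.items():
    c=np.nanmedian(W[v-2:v+3,u-2:u+3].reshape(-1,3),0)
    out=[]
    for n in Ws:
        P=near(Ws[n],c,.045,.06,.145); 
        if len(P)>20:
            x,e=axis(P);out.append((n,len(P),x.round(4),round(e,4)))
    print(k,c.round(3),out)
# stand
for n in Ws:
    P=near(Ws[n],W[222,222,:2],.2,.02,.11)
    print(n,W[222,222],len(P))
for nm,(u,v) in dict(div_far_end=(264,161),d2=(260,199),d3=(257,237),d4=(253,275),bfar=(200,152),bnear=(192,272),boardtop_f=(234,153),boardtop_n=(226,275)).items():
    print(nm,W[v,u].round(3))
np.set_printoptions(suppress=True)
for v in (215,225): print(v,[(u,*W[v,u].round(3)) for u in range(196,262,4)])
E
```

```text
top table z 0.0005896671125714681
side table z 0.0003387568244024308
blue [ 0.606 -0.146  0.212] [('top', 304, array([ 0.6116, -0.1458]), np.float64(0.0005)), ('side', 420, array([ 0.6113, -0.1451]), np.float64(0.0015))]
or1 [ 0.706 -0.136  0.207] [('top', 359, array([ 0.7112, -0.1386]), np.float64(0.0004)), ('side', 432, array([ 0.7106, -0.1381]), np.float64(0.0014))]
or2 [ 0.494 -0.162  0.215] [('top', 237, array([ 0.4605, -0.1335]), np.float64(0.0054)), ('side', 431, array([ 0.4951, -0.1651]), np.float64(0.0012))]
turq [0.694 0.054 0.215] [('top', 319, array([0.6982, 0.0556]), np.float64(0.0005)), ('side', 407, array([0.6652, 0.0904]), np.float64(0.0054))]
yel [0.663 0.154 0.211] [('top', 402, array([0.6673, 0.1593]), np.float64(0.0013)), ('side', 509, array([0.6393, 0.1956]), np.float64(0.0062))]
red [0.493 0.157 0.207] [('top', 247, array([0.4928, 0.165 ]), np.float64(0.001)), ('side', 468, array([0.4932, 0.1647]), np.float64(0.0011))]
top [0.55886556 0.20347886 0.06104473] 6592
side [0.55886556 0.20347886 0.06104473] 5012
div_far_end [0.708 0.121 0.026]
d2 [0.617 0.126 0.037]
d
[... 1629 characters left out ...]
 (220, np.float64(0.553), np.float64(0.208), np.float64(0.06)), (224, np.float64(0.548), np.float64(0.196), np.float64(0.079)), (228, np.float64(0.553), np.float64(0.191), np.float64(0.057)), (232, np.float64(0.567), np.float64(0.19), np.float64(-0.003)), (236, np.float64(0.565), np.float64(0.18), np.float64(0.005)), (240, np.float64(0.566), np.float64(0.171), np.float64(0.003)), (244, np.float64(0.566), np.float64(0.162), np.float64(0.003)), (248, np.float64(0.566), np.float64(0.154), np.float64(0.001)), (252, np.float64(0.567), np.float64(0.145), np.float64(0.001)), (256, np.float64(0.567), np.float64(0.136), np.float64(0.0)), (260, np.float64(0.566), np.float64(0.127), np.float64(0.004))]
```

Run:
```python
import cv2
im=cv2.imread("pics/top0.png");cv2.imwrite("pics/c1.png",cv2.resize(im[130:290,180:320],None,fx=4,fy=4)[:600])
```

```text
(no output)
```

View pics/c1.png

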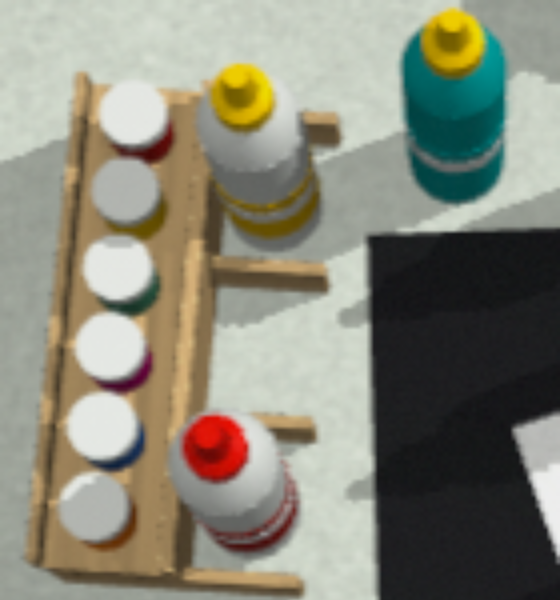

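The crop shows four divider ends at about (264.5,162), (261.8,199), (258.5,237.5) and (255,276) in top-image pixels, with the middle bay empty between the second and third. The 188 mm hand won't fit crosswise between the two orange bottles, which leave about 163 mm. So I'll turn its narrow side across the path and lean it back 45° with the fingers nearly closed.

```bash
cat >> h.py <<'E'
def ray(n,u,v,z):
    p=camera_params(n);d=R.from_rotvec(p["rotation"]).apply([(u-p["cx"])/p["fx"],-(v-p["cy"])/p["fy"],-1])
    return p["position"]+d*(z-p["position"][2])/d[2]
def pose(tip,head,lean):
    """TCP pose with tip centre at tip, tool z forward-down along heading, tool y in push plane"""
    p=np.array([np.cos(head),np.sin(head),0]);z=p*np.sin(lean)-np.array([0,0,np.cos(lean)])
    x=np.array([p[1],-p[0],0]);M=np.stack([x,np.cross(z,x),z],1)
    return np.asarray(tip)-.186*z,R.from_matrix(M)
def rel(T0,T1):
    (p0,r0),(p1,r1)=T0,T1
    return np.r_[r0.inv().apply(p1-p0),(r0.inv()*r1).as_rotvec()]
def now():
    s=read_state();return s["tool_pos"],R.from_rotvec(s["orientation"])
E
python3 - <<'E'
from h import *
E=np.array([ray("top",u,v,.04)[:2] for u,v in((264.5,162),(261.8,199),(258.5,237.5),(255,276))]);print(E.round(4))
c=np.polyfit([-129,-43,43,129],E,1)  # per mm
ys=c[0]/np.linalg.norm(c[0]);print("pitch",np.linalg.norm(c[0])*86,ys)
xs=np.array([ys[1],-ys[0]]);home=c[1]+.035*xs;print("xs",xs,np.degrees(np.arctan2(xs[1],xs[0])),"home",home)
print("yellow,red expected",home-.086*ys,home+.086*ys)
for n,u,v in(("tube",507,254),("tubet",512,232),("brush tip",446,270),("brush end",475,354)):print(n,ray("top",u,v,.01).round(3))
h1=np.radians(101);p=np.array([np.cos(h1),np.sin(h1)])
b=np.array([.6115,-.1455]);t=b-p*(.027+.06);print("tip",t)
print(rel(now(),pose([t[0],t[1],.25],h1,np.radians(45))).round(3))
print(rel(now(),pose([t[0],t[1]-.1,.25],h1,np.radians(45))).round(3))
E
```

```text
[[0.7011 0.1189]
 [0.6166 0.1222]
 [0.5309 0.1266]
 [0.4474 0.1313]]
pitch 0.08477060648965622 [-0.99880173  0.04893976]
xs [0.04893976 0.99880173] 87.1948376428921 home [0.57571084 0.15968633]
yellow,red expected [0.66160779 0.15547751] [0.48981389 0.16389515]
tube [ 0.51  -0.421  0.01 ]
tubet [ 0.56  -0.435  0.01 ]
brush tip [ 0.472 -0.285  0.01 ]
brush end [ 0.292 -0.342  0.01 ]
tip [ 0.62810038 -0.23090156]
[ 0.505 -0.051  0.022  0.783  0.051  0.124]
[0.473 0.044 0.022 0.783 0.051 0.124]
```

carry_out(
  targets=[
    {"hand": 4,"x": 0.06,"y": 0,"z": 0.003,"ax": 0.1,"ay": 0.006,"az": 0.016},
    {"x": 0.12,"y": 0,"z": 0.006,"ax": 0.2,"ay": 0.013,"az": 0.03},
    {"x": 0.18,"y": 0,"z": 0.009,"ax": 0.3,"ay": 0.02,"az": 0.047},
    {"x": 0.24,"y": 0,"z": 0.012,"ax": 0.4,"ay": 0.026,"az": 0.063},
    {"x": 0.3,"y": 0,"z": 0.015,"ax": 0.5,"ay": 0.032,"az": 0.08},
    {"x": 0.36,"y": 0,"z": 0.017,"ax": 0.6,"ay": 0.039,"az": 0.095},
    {"x": 0.42,"y": 0,"z": 0.02,"ax": 0.7,"ay": 0.045,"az": 0.11},
    {"x": 0.48,"y": 0,"z": 0.022,"ax": 0.783,"ay": 0.051,"az": 0.124},
  ],
)

```text
schema error: expected keys hand, x, y, z, ax, ay, az
```

carry_out(
  newtons=20,
  targets=[
    {"hand": 4,"x": 0.06,"y": 0,"z": 0.003,"ax": 0.1,"ay": 0.006,"az": 0.016},
    {"hand": 4,"x": 0.12,"y": 0,"z": 0.006,"ax": 0.2,"ay": 0.013,"az": 0.03},
    {"hand": 4,"x": 0.18,"y": 0,"z": 0.009,"ax": 0.3,"ay": 0.02,"az": 0.047},
    {"hand": 4,"x": 0.24,"y": 0,"z": 0.012,"ax": 0.4,"ay": 0.026,"az": 0.063},
    {"hand": 4,"x": 0.3,"y": 0,"z": 0.015,"ax": 0.5,"ay": 0.032,"az": 0.08},
    {"hand": 4,"x": 0.36,"y": 0,"z": 0.017,"ax": 0.6,"ay": 0.039,"az": 0.095},
    {"hand": 4,"x": 0.42,"y": 0,"z": 0.02,"ax": 0.7,"ay": 0.045,"az": 0.11},
    {"hand": 4,"x": 0.48,"y": 0,"z": 0.022,"ax": 0.783,"ay": 0.051,"az": 0.124},
  ],
)

```text
t: 1.1
tool_pos: [0.6469, -0.4159, 0.382]
orientation: [-2.345, -0.225, 0.096]
force: [1.9, -1.7, 0.7]
opening: 0.0178
gripper_force: 0.0
```

```bash
cat > plan.py <<'E'
import sys
from h import *
# args: tipx tipy tipz heading lean
x,y,z,h,l=map(float,sys.argv[1:6])
s=read_state();T=now();zt=T[1].as_matrix()
print("t",round(s["t"],2),"tip",(T[0]+.186*zt[:,2]).round(4),"lean",np.degrees(np.arccos(-zt[2,2])).round(1),"open",round(s["opening"],4),"F",s["force"].round(1),"q",s["q"].round(2))
print("rel",rel(T,pose([x,y,z],np.radians(h),np.radians(l))).round(4))
print("tool axes (cols) \n",zt.round(3))
E
python3 plan.py .628 -.24 .25 101 45
python3 - <<'E'
from h import *
im,_=cloud("side");cv2.imwrite("pics/s1.png",im)
E
```

```text
t 1.1 tip [ 0.6216 -0.2865  0.2507] lean 45.1 open 0.0178 F [ 1.9 -1.7  0.7] q [-0.74  1.    0.46  0.58  2.27  0.88]
rel [ 0.015  -0.0313  0.032  -0.0022  0.001  -0.0011]
tool axes (cols) 
 [[ 0.982  0.134 -0.136]
 [ 0.191 -0.693  0.695]
 [-0.001 -0.709 -0.706]]
```

View pics/s1.png

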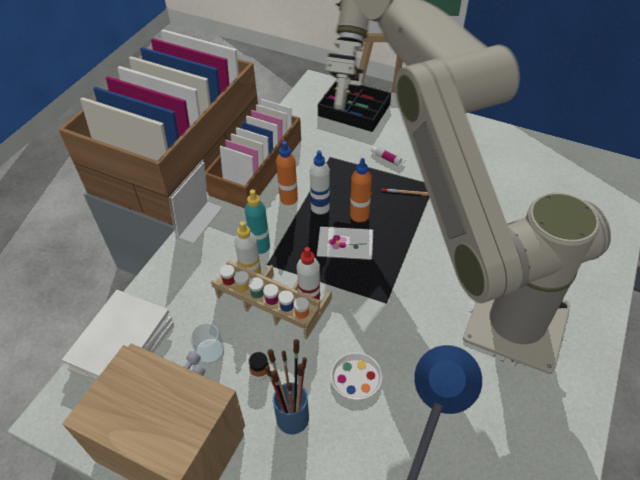

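The hand is leaned over at about (345,70) in the side view, well behind the bottle, and nothing has been touched. Next I lower it.

```bash
python3 plan.py .628 -.233 .08 101 45;python3 plan.py .628 -.233 .02 101 45|grep rel
```

```text
t 1.15 tip [ 0.6266 -0.2812  0.2443] lean 45.8 open 0.0137 F [ 2.2  3.2 -8.4] q [-0.74  1.02  0.45  0.59  2.27  0.89]
rel [ 0.0104  0.0824  0.1483 -0.0134  0.0061 -0.0004]
tool axes (cols) 
 [[ 0.981  0.133 -0.143]
 [ 0.195 -0.685  0.702]
 [-0.005 -0.717 -0.698]]
rel [ 0.0106  0.1254  0.1901 -0.0134  0.0061 -0.0004]
```

carry_out(
  newtons=20,
  targets=[
    {"hand": 4,"x": 0.002,"y": 0.012,"z": 0.025,"ax": 0,"ay": 0,"az": 0},
    {"hand": 4,"x": 0.004,"y": 0.026,"z": 0.05,"ax": 0,"ay": 0,"az": 0},
    {"hand": 4,"x": 0.006,"y": 0.04,"z": 0.075,"ax": 0,"ay": 0,"az": 0},
    {"hand": 4,"x": 0.008,"y": 0.054,"z": 0.1,"ax": 0,"ay": 0,"az": 0},
    {"hand": 4,"x": 0.01,"y": 0.07,"z": 0.125,"ax": 0,"ay": 0,"az": 0},
    {"hand": 4,"x": 0.01,"y": 0.082,"z": 0.145,"ax": 0,"ay": 0,"az": 0},
    {"hand": 4,"x": 0.01,"y": 0.082,"z": 0.145,"ax": 0,"ay": 0,"az": 0},
    {"hand": 4,"x": 0.01,"y": 0.082,"z": 0.145,"ax": 0,"ay": 0,"az": 0},
  ],
)

```text
t: 2.15
tool_pos: [0.647, -0.3717, 0.2233]
orientation: [-2.349, -0.227, 0.093]
force: [0.3, -0.0, -0.1]
opening: 0.0037
gripper_force: 0.0
```

```bash
python3 plan.py .628 -.233 .02 101 45
python3 - <<'E'
from h import *
im,_=cloud("side");cv2.imwrite("pics/s2.png",cv2.resize(im[40:280,240:500],None,fx=2.3,fy=2.3))
E
```

```text
t 2.15 tip [ 0.6221 -0.2429  0.0915] lean 44.9 open 0.0037 F [ 0.3 -0.  -0.1] q [-0.7   0.98  0.78  0.5   1.99  0.74]
rel [ 0.0077  0.0448  0.0567  0.002  -0.0005  0.0004]
tool axes (cols) 
 [[ 0.982  0.136 -0.134]
 [ 0.191 -0.695  0.693]
 [ 0.001 -0.706 -0.709]]
```

View pics/s2.png

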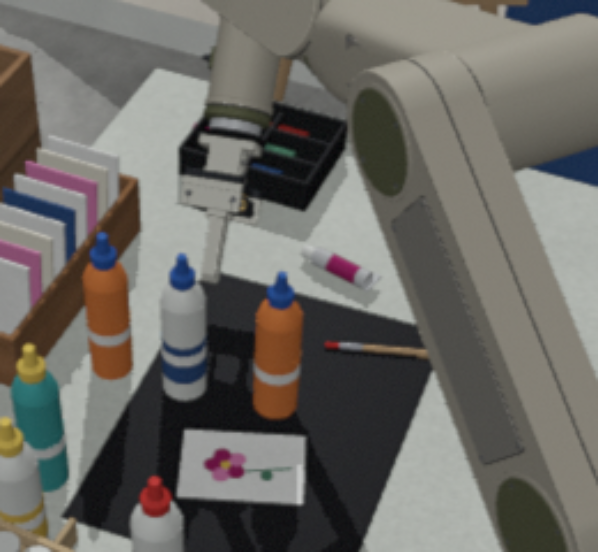

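The fingers are at about (213,275) in the crop, straight behind the blue bottle at (183,340), and the black box is clear of the hand. I go down to pushing height.

carry_out(
  newtons=20,
  targets=[
    {"hand": 4,"x": 0.002,"y": 0.011,"z": 0.014,"ax": 0,"ay": 0,"az": 0},
    {"hand": 4,"x": 0.004,"y": 0.022,"z": 0.028,"ax": 0,"ay": 0,"az": 0},
    {"hand": 4,"x": 0.006,"y": 0.033,"z": 0.042,"ax": 0,"ay": 0,"az": 0},
    {"hand": 4,"x": 0.008,"y": 0.044,"z": 0.056,"ax": 0,"ay": 0,"az": 0},
    {"hand": 4,"x": 0.008,"y": 0.045,"z": 0.057,"ax": 0,"ay": 0,"az": 0},
    {"hand": 4,"x": 0.008,"y": 0.045,"z": 0.057,"ax": 0,"ay": 0,"az": 0},
  ],
)

```text
t: 2.95
tool_pos: [0.6532, -0.3615, 0.15]
orientation: [-2.348, -0.226, 0.094]
force: [-0.4, 0.3, 0.3]
opening: 0.0039
gripper_force: 0.0
```

```bash
python3 plan.py .6197 -.19 .018 101 45
python3 - <<'E'
from h import *
im,W=cloud("top")
P=near(W,[.63,-.30],.14,.004,.2);P=P[(P[:,1]<-.18)]
# forward coordinate along heading 101, by height bins
p=np.array([np.cos(np.radians(101)),np.sin(np.radians(101))])
f=P[:,:2]@p;b=np.array([.6115,-.1455])@p
for z0 in np.arange(0,.2,.015):
    m=(P[:,2]>=z0)&(P[:,2]<z0+.015)
    if m.sum()>5: print(round(z0,3),m.sum(),"front gap to bottle axis",round(b-np.percentile(f[m],97),4), "x range",np.percentile(P[m,0],[2,98]).round(3))
im,W=cloud("side")
P=near(W,[.63,-.25],.09,.004,.2);P=P[(P[:,1]<-.185)&(abs(P[:,0]-.63)<.05)];f=P[:,:2]@p
for z0 in np.arange(0,.15,.01):
    m=(P[:,2]>=z0)&(P[:,2]<z0+.01)
    if m.sum()>5: print("side",round(z0,3),m.sum(),round(b-np.percentile(f[m],97),4),np.percentile(P[m,0],[2,98]).round(3))
E
```

```text
t 2.95 tip [ 0.628  -0.2326  0.0183] lean 44.9 open 0.0039 F [-0.4  0.3  0.3] q [-0.69  1.07  0.78  0.5   1.91  0.7 ]
rel [-0.0001 -0.0303  0.0309  0.001   0.0004 -0.0001]
tool axes (cols) 
 [[ 0.982  0.135 -0.135]
 [ 0.191 -0.695  0.693]
 [-0.    -0.706 -0.708]]
0.0 703 front gap to bottle axis 0.0409 x range [0.497 0.76 ]
0.015 55 front gap to bottle axis 0.0827 x range [0.617 0.638]
0.03 133 front gap to bottle axis 0.0833 x range [0.618 0.638]
0.045 146 front gap to bottle axis 0.0896 x range [0.619 0.638]
0.06 71 front gap to bottle axis 0.1019 x range [0.609 0.637]
0.075 75 front gap to bottle axis 0.1537 x range [0.605 0.657]
0.09 80 front gap to bottle axis 0.1298 x range [0.602 0.647]
0.105 103 front gap to bottle axis 0.1319 x range [0.602 0.63 ]
0.12 71 front gap to bottle axis 0.1176 x range [0.603 0.649]
0.135 558 front gap to bottle axis 0.0873 x range [0.596 0.662]
0.15 698 front gap to bottle axis 0.0973 x range [0.598 0.68 ]
0.165 752 front gap to bottle axis 0.104 x range [0.6   0.676]
0.18 197 front gap to bottle axis 0.2008 x range [0.621 0.692]
0.195 90 front gap to bottle axis 0.2024 x range [0.629 0.691]
side 0.0 95 0.0447 [0.58  0.673]
side 0.02 6 0.0826 [0.618 0.624]
side 0.03 15 0.0813 [0.618 0.627]
side 0.04 17 0.0849 [0.618 0.631]
side 0.05 19 0.0958 [0.621 0.631]
side 0.06 34 0.0996 [0.609 0.642]
side 0.07 43 0.1079 [0.608 0.643]
side 0.08 34 0.1183 [0.607 0.644]
side 0.09 26 0.1221 [0.602 0.645]
side 0.1 24 0.12 [0.601 0.644]
side 0.11 10 0.1291 [0.602 0.622]
side 0.12 11 0.1184 [0.602 0.629]
side 0.13 38 0.088 [0.594 0.662]
side 0.14 184 0.0855 [0.597 0.661]
```

```bash
python3 plan.py .6245 -.215 .018 101 51;python3 plan.py .6216 -.2 .018 101 51|grep rel
```

```text
t 3.05 tip [ 0.6285 -0.2331  0.0193] lean 44.9 open 0.0037 F [ 1.6 -0.1  0.2] q [-0.69  1.06  0.78  0.5   1.91  0.7 ]
rel [-0.0004  0.0077  0.0151  0.1072 -0.0006  0.0007]
tool axes (cols) 
 [[ 0.982  0.136 -0.134]
 [ 0.191 -0.696  0.693]
 [ 0.001 -0.705 -0.709]]
rel [-0.0003 -0.0031  0.0259  0.1072 -0.0006  0.0007]
```

carry_out(
  newtons=20,
  targets=[
    {"hand": 4,"x": 0,"y": 0.004,"z": 0.006,"ax": 0.05,"ay": 0,"az": 0},
    {"hand": 4,"x": 0,"y": 0.008,"z": 0.015,"ax": 0.107,"ay": 0,"az": 0},
    {"hand": 4,"x": 0,"y": 0.002,"z": 0.02,"ax": 0.107,"ay": 0,"az": 0},
    {"hand": 4,"x": 0,"y": -0.003,"z": 0.026,"ax": 0.107,"ay": 0,"az": 0},
    {"hand": 4,"x": 0,"y": -0.003,"z": 0.026,"ax": 0.107,"ay": 0,"az": 0},
  ],
)

```text
t: 3.68
tool_pos: [0.6494, -0.3405, 0.1342]
orientation: [-2.242, -0.217, 0.104]
force: [-0.3, 1.2, 0.4]
opening: 0.0039
gripper_force: 0.0
```

```bash
cat > gap.py <<'E'
from h import *
import sys
# where bottle, and front gap profile of hand along heading
h=np.radians(float(sys.argv[1]));g=np.array(list(map(float,sys.argv[2:4])))
p=np.array([np.cos(h),np.sin(h)]);q=np.array([p[1],-p[0]])
for n in("top","side"):
    im,W=cloud(n);P=near(W,g,.045,.06,.145)
    P=P[(P[:,:2]-g)@p>-.028] 
    b,e=axis(P);top=near(W,g,.03,.19,.23);print(n,"bottle",b.round(4),"res",round(e,4),"cap",np.median(top,0).round(3) if len(top) else None)
    P=near(W,b-.1*p,.1,.004,.2);d=P[:,:2]-b;P=P[(d@p<-.029)&(abs(d@q)<.05)];d=P[:,:2]-b
    for z0,z1 in((.015,.05),(.05,.1),(.1,.13),(.13,.16)):
        m=(P[:,2]>=z0)&(P[:,2]<z1)
        if m.sum()>5: print("  z",z0,m.sum(),"front",np.percentile(-d[m]@p,3).round(4),"lat",np.percentile(d[m]@q,[3,97]).round(3))
E
python3 gap.py 101 .6115 -.1455; python3 plan.py .6197 -.175 .018 101 51
```

```text
top bottle [ 0.6116 -0.1459] res 0.0004 cap [ 0.608 -0.143  0.195]
  z 0.015 275 front 0.0491 lat [-0.035  0.007]
  z 0.05 282 front 0.0672 lat [-0.036  0.007]
  z 0.1 188 front 0.1043 lat [-0.036  0.018]
  z 0.13 1485 front 0.0667 lat [-0.035  0.032]
side bottle [ 0.6111 -0.1453] res 0.0014 cap [ 0.609 -0.14   0.197]
  z 0.015 60 front 0.0802 lat [-0.035 -0.008]
  z 0.05 151 front 0.0818 lat [-0.036  0.006]
  z 0.1 60 front 0.0912 lat [-0.036  0.03 ]
  z 0.13 593 front 0.0669 lat [-0.035  0.032]
t 3.77 tip [ 0.6218 -0.1994  0.0175] lean 51.0 open 0.0037 F [ 0.2 -0.6 -0. ] q [-0.68  1.09  0.8   0.56  1.95  0.71]
rel [ 0.0025 -0.0157  0.0186 -0.0001  0.0002  0.0006]
tool axes (cols) 
 [[ 0.982  0.121 -0.148]
 [ 0.191 -0.618  0.763]
 [ 0.    -0.777 -0.629]]
```

carry_out(
  newtons=20,
  targets=[
    {"hand": 4,"x": 0,"y": -0.004,"z": 0.005,"ax": 0,"ay": 0,"az": 0},
    {"hand": 4,"x": 0,"y": -0.0075,"z": 0.009,"ax": 0,"ay": 0,"az": 0},
    {"hand": 4,"x": 0,"y": -0.01,"z": 0.0124,"ax": 0,"ay": 0,"az": 0},
    {"hand": 4,"x": 0,"y": -0.012,"z": 0.0148,"ax": 0,"ay": 0,"az": 0},
    {"hand": 4,"x": 0,"y": -0.014,"z": 0.0173,"ax": 0,"ay": 0,"az": 0},
    {"hand": 4,"x": 0,"y": -0.0165,"z": 0.0204,"ax": 0,"ay": 0,"az": 0},
    {"hand": 4,"x": 0,"y": -0.0195,"z": 0.024,"ax": 0,"ay": 0,"az": 0},
    {"hand": 4,"x": 0,"y": -0.0227,"z": 0.028,"ax": 0,"ay": 0,"az": 0},
  ],
)

```text
t: 4.78
tool_pos: [0.6422, -0.3059, 0.1338]
orientation: [-2.242, -0.216, 0.103]
force: [-0.2, -2.8, 0.1]
opening: 0.0037
gripper_force: 1.3
```

```bash
python3 gap.py 101 .6095 -.135; python3 plan.py .6197 -.175 .018 101 51
python3 - <<'E'
from h import *
im,_=cloud("side");cv2.imwrite("pics/s3.png",cv2.resize(im[100:280,220:440],None,fx=3,fy=3))
E
```

```text
top bottle [ 0.5665 -0.1108] res 0.0054 cap [ 0.605 -0.131  0.195]
  z 0.015 211 front 0.0356 lat [0.002 0.037]
  z 0.05 306 front 0.0331 lat [0.001 0.043]
  z 0.1 202 front 0.0339 lat [0.001 0.044]
  z 0.13 1132 front 0.0442 lat [0.002 0.049]
side bottle [ 0.6084 -0.1313] res 0.0013 cap [ 0.606 -0.126  0.199]
  z 0.015 53 front 0.08 lat [-0.036 -0.008]
  z 0.05 100 front 0.0778 lat [-0.037 -0.006]
  z 0.1 60 front 0.0749 lat [-0.036  0.031]
  z 0.13 607 front 0.0455 lat [-0.036  0.032]
t 4.88 tip [ 0.6145 -0.1634  0.0169] lean 51.1 open 0.0039 F [ 1.  -0.1 -0.3] q [-0.66  1.02  0.93  0.57  1.89  0.71]
rel [ 0.0027  0.0067 -0.0103 -0.0014  0.0007  0.0001]
tool axes (cols) 
 [[ 0.982  0.12  -0.149]
 [ 0.191 -0.617  0.764]
 [-0.    -0.778 -0.628]]
```

View pics/s3.png

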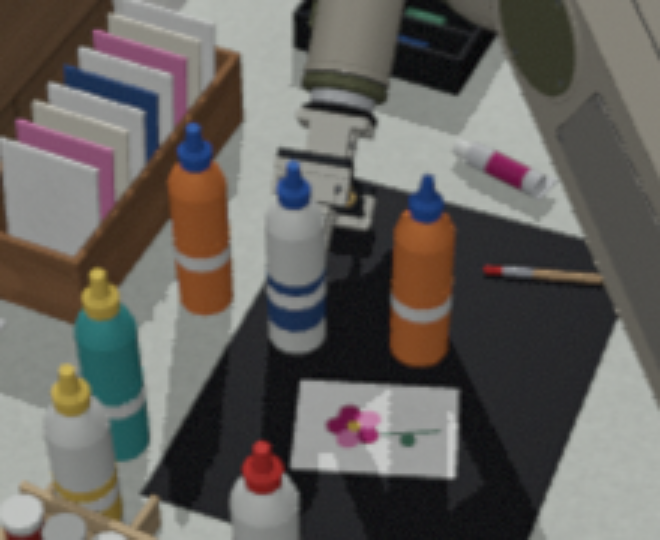

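The bottle has slid about 15 mm, upright at crop (295,280), with the fingers hidden behind its foot. The gripper body is 18 mm clear of it. I keep pushing.

carry_out(
  newtons=20,
  targets=[
    {"hand": 4,"x": 0,"y": -0.0025,"z": 0.0031,"ax": 0,"ay": 0,"az": 0},
    {"hand": 4,"x": 0,"y": -0.0063,"z": 0.0078,"ax": 0,"ay": 0,"az": 0},
    {"hand": 4,"x": 0,"y": -0.0113,"z": 0.014,"ax": 0,"ay": 0,"az": 0},
    {"hand": 4,"x": 0,"y": -0.0164,"z": 0.0202,"ax": 0,"ay": 0,"az": 0},
    {"hand": 4,"x": 0,"y": -0.0214,"z": 0.0264,"ax": 0,"ay": 0,"az": 0},
    {"hand": 4,"x": 0,"y": -0.0265,"z": 0.0326,"ax": 0,"ay": 0,"az": 0},
    {"hand": 4,"x": 0,"y": -0.0302,"z": 0.0373,"ax": 0,"ay": 0,"az": 0},
    {"hand": 4,"x": 0,"y": -0.0328,"z": 0.0404,"ax": 0,"ay": 0,"az": 0},
  ],
)

```text
t: 5.92
tool_pos: [0.6323, -0.2545, 0.1339]
orientation: [-2.242, -0.216, 0.104]
force: [0.4, -2.3, -0.4]
opening: 0.0035
gripper_force: 1.2
```

```bash
python3 gap.py 101 .5985 -.08; python3 plan.py .62 -.175 .018 101 51
python3 - <<'E'
from h import *
im,_=cloud("side");cv2.imwrite("pics/s4.png",cv2.resize(im[60:300,220:460],None,fx=2.5,fy=2.5))
E
```

```text
top bottle [ 0.5989 -0.081 ] res 0.0004 cap [ 0.595 -0.08   0.195]
  z 0.015 260 front 0.0333 lat [-0.036  0.003]
  z 0.05 266 front 0.045 lat [-0.036  0.007]
  z 0.1 205 front 0.0814 lat [-0.036  0.019]
  z 0.13 1520 front 0.0456 lat [-0.035  0.032]
side bottle [ 0.5987 -0.0801] res 0.0013 cap [ 0.595 -0.074  0.198]
  z 0.015 63 front 0.0721 lat [-0.036 -0.008]
  z 0.05 115 front 0.0716 lat [-0.037 -0.005]
  z 0.1 56 front 0.0808 lat [-0.037  0.029]
  z 0.13 629 front 0.0449 lat [-0.036  0.032]
t 6.03 tip [ 0.6045 -0.1124  0.017 ] lean 51.1 open 0.0036 F [ 0.2 -0.9 -1. ] q [-0.61  0.92  1.08  0.59  1.82  0.71]
rel [ 0.003   0.0394 -0.0508 -0.0015  0.0008 -0.    ]
tool axes (cols) 
 [[ 0.982  0.12  -0.149]
 [ 0.191 -0.617  0.764]
 [-0.001 -0.778 -0.628]]
```

View pics/s4.png

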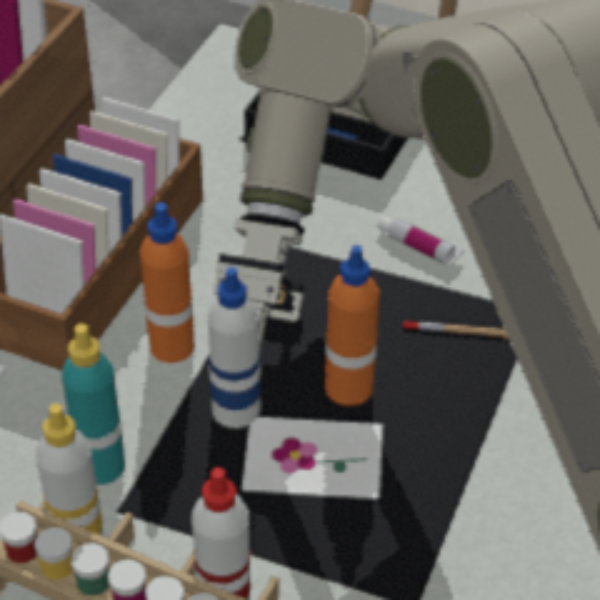

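The bottle is upright at crop (235,350), at (0.599,-0.081), centred on the fingers. The hand is passing between the two orange bottles with room on both sides.

carry_out(
  newtons=20,
  targets=[
    {"hand": 4,"x": 0,"y": -0.0025,"z": 0.0031,"ax": 0,"ay": 0,"az": 0},
    {"hand": 4,"x": 0,"y": -0.0063,"z": 0.0078,"ax": 0,"ay": 0,"az": 0},
    {"hand": 4,"x": 0,"y": -0.0113,"z": 0.014,"ax": 0,"ay": 0,"az": 0},
    {"hand": 4,"x": 0,"y": -0.0164,"z": 0.0202,"ax": 0,"ay": 0,"az": 0},
    {"hand": 4,"x": 0,"y": -0.0214,"z": 0.0264,"ax": 0,"ay": 0,"az": 0},
    {"hand": 4,"x": 0,"y": -0.0265,"z": 0.0326,"ax": 0,"ay": 0,"az": 0},
    {"hand": 4,"x": 0,"y": -0.0315,"z": 0.0388,"ax": 0,"ay": 0,"az": 0},
    {"hand": 4,"x": 0,"y": -0.0353,"z": 0.0435,"ax": 0,"ay": 0,"az": 0},
  ],
)

```text
t: 7.08
tool_pos: [0.6216, -0.1993, 0.134]
orientation: [-2.242, -0.216, 0.104]
force: [0.4, -2.2, -0.8]
opening: 0.0037
gripper_force: 1.2
```

```bash
python3 gap.py 101 .588 -.025; python3 plan.py .62 -.175 .018 101 51
python3 - <<'E'
from h import *
im,W=cloud("side");cv2.imwrite("pics/s5.png",cv2.resize(im[60:300,220:460],None,fx=2.5,fy=2.5))
P=near(W,[.495,-.165],.07,.225,.6);print("arm over or2: lowest",np.sort(P[:,2])[:5] if len(P) else None)
P=near(W,[.711,-.138],.06,.225,.6);print("over or1",np.sort(P[:,2])[:5])
E
```

```text
top bottle [ 0.5883 -0.0259] res 0.0004 cap [ 0.585 -0.025  0.195]
  z 0.015 251 front 0.0323 lat [-0.036  0.006]
  z 0.05 254 front 0.0454 lat [-0.036  0.006]
  z 0.1 218 front 0.0823 lat [-0.036  0.017]
  z 0.13 1507 front 0.0454 lat [-0.036  0.031]
side bottle [ 0.5878 -0.025 ] res 0.0012 cap [ 0.584 -0.02   0.197]
  z 0.015 67 front 0.0708 lat [-0.036 -0.008]
  z 0.05 119 front 0.0719 lat [-0.036 -0.003]
  z 0.1 62 front 0.0792 lat [-0.036 -0.   ]
  z 0.13 671 front 0.0448 lat [-0.036  0.032]
t 7.17 tip [ 0.5937 -0.0571  0.0172] lean 51.1 open 0.0039 F [-1.   0.4  0.1] q [-0.56  0.83  1.22  0.62  1.75  0.72]
rel [ 0.003   0.0749 -0.0945 -0.0017  0.001   0.0001]
tool axes (cols) 
 [[ 0.981  0.12  -0.149]
 [ 0.192 -0.616  0.764]
 [-0.001 -0.778 -0.628]]
arm over or2: lowest [0.31487776 0.31763397 0.31767478 0.31785307 0.32020422]
over or1 []
```

View pics/s5.png

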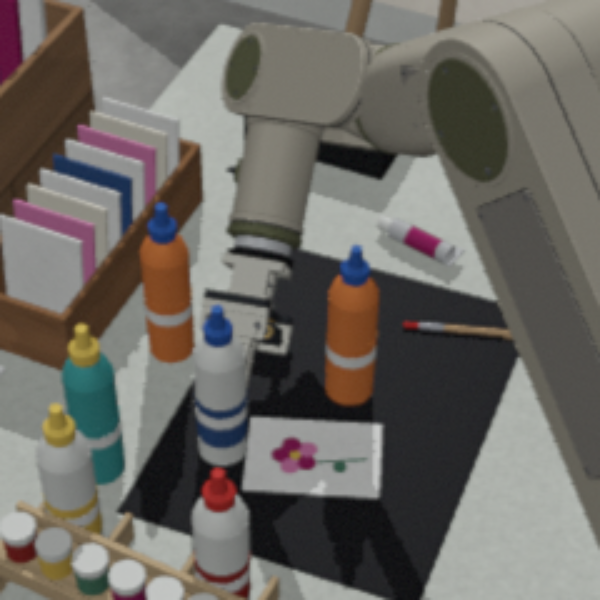

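The bottle is at crop (220,400), upright, at (0.588,-0.0255). The orange bottles haven't moved, and the arm is about 10 cm above the near one.

carry_out(
  newtons=20,
  targets=[
    {"hand": 4,"x": 0,"y": -0.0032,"z": 0.0039,"ax": 0,"ay": 0,"az": 0},
    {"hand": 4,"x": 0,"y": -0.0095,"z": 0.0117,"ax": 0,"ay": 0,"az": 0},
    {"hand": 4,"x": 0,"y": -0.0164,"z": 0.0202,"ax": 0,"ay": 0,"az": 0},
    {"hand": 4,"x": 0,"y": -0.0233,"z": 0.0288,"ax": 0,"ay": 0,"az": 0},
    {"hand": 4,"x": 0,"y": -0.0302,"z": 0.0373,"ax": 0,"ay": 0,"az": 0},
    {"hand": 4,"x": 0,"y": -0.0372,"z": 0.0458,"ax": 0,"ay": 0,"az": 0},
    {"hand": 4,"x": 0,"y": -0.0435,"z": 0.0537,"ax": 0,"ay": 0,"az": 0},
    {"hand": 4,"x": 0,"y": -0.0485,"z": 0.0598,"ax": 0,"ay": 0,"az": 0},
  ],
)

```text
t: 8.22
tool_pos: [0.6068, -0.1237, 0.1341]
orientation: [-2.242, -0.216, 0.104]
force: [0.3, -1.9, -0.3]
opening: 0.004
gripper_force: 1.3
```

```bash
python3 gap.py 101 .573 .05; python3 plan.py .569 .0 .019 87 51
python3 - <<'E'
from h import *
im,W=cloud("side")
P=near(W,[.495,-.165],.07,.225,.6);print("arm over or2: lowest",np.sort(P[:,2])[:5] if len(P) else None)
im,W=cloud("top");cv2.imwrite("t6.png",im)
for k,g in dict(red=(.493,.165),yel=(.667,.159)).items():
    P=near(W,g,.045,.06,.145);print(k,axis(P))
E
```

```text
top bottle [0.5735 0.0498] res 0.0004 cap [0.57  0.049 0.195]
  z 0.015 249 front 0.0307 lat [-0.036  0.007]
  z 0.05 237 front 0.0448 lat [-0.036  0.007]
  z 0.1 245 front 0.0816 lat [-0.036  0.019]
  z 0.13 1459 front 0.0455 lat [-0.036  0.032]
side bottle [0.573  0.0514] res 0.0011 cap [0.569 0.056 0.198]
  z 0.015 78 front 0.0673 lat [-0.036 -0.008]
  z 0.05 127 front 0.063 lat [-0.036 -0.   ]
  z 0.1 71 front 0.0818 lat [-0.037  0.012]
  z 0.13 715 front 0.0466 lat [-0.036  0.032]
t 8.32 tip [0.5789 0.0187 0.0173] lean 51.1 open 0.0034 F [-0.6  0.1 -0.1] q [-0.48  0.73  1.38  0.66  1.66  0.74]
rel [-0.0485  0.006  -0.0105 -0.0017  0.1912  0.1538]
tool axes (cols) 
 [[ 0.981  0.12  -0.15 ]
 [ 0.192 -0.616  0.764]
 [-0.001 -0.778 -0.628]]
arm over or2: lowest [0.24723644 0.24724341 0.24778648 0.24893072 0.24934522]
red (array([0.49149523, 0.16821215]), np.float64(0.0032876760731569317))
yel (array([0.66706574, 0.15987964]), np.float64(0.001661203505981458))
```

Run:
```python
from h import *
for n in("side","top"):
    im,W=cloud(n)
    P=near(W,[.495,-.165],.16,.06,.5);P=P[~((np.hypot(P[:,0]-.495,P[:,1]+.165)<.034)&(P[:,2]<.222))]
    d=np.hypot(P[:,0]-.495,P[:,1]+.165)
    for z0 in np.arange(.06,.4,.03):
        m=(P[:,2]>=z0)&(P[:,2]<z0+.03)
        if m.any():
            i=np.where(m)[0][d[m].argmin()];print(n,round(z0,2),m.sum(),"nearest dist",d[i].round(3),P[i].round(3))
```

```text
side 0.06 56 nearest dist 0.105 [ 0.579 -0.102  0.068]
side 0.09 67 nearest dist 0.086 [ 0.573 -0.129  0.116]
side 0.12 273 nearest dist 0.075 [ 0.567 -0.141  0.146]
side 0.15 557 nearest dist 0.075 [ 0.569 -0.153  0.154]
side 0.18 554 nearest dist 0.078 [ 0.573 -0.154  0.188]
side 0.21 642 nearest dist 0.075 [ 0.527 -0.233  0.236]
side 0.24 298 nearest dist 0.042 [ 0.498 -0.207  0.269]
side 0.27 135 nearest dist 0.039 [ 0.476 -0.199  0.28 ]
side 0.3 303 nearest dist 0.02 [ 0.482 -0.149  0.328]
side 0.33 522 nearest dist 0.016 [ 0.493 -0.149  0.331]
side 0.36 666 nearest dist 0.027 [ 0.495 -0.138  0.363]
side 0.39 671 nearest dist 0.001 [ 0.495 -0.165  0.42 ]
top 0.06 133 nearest dist 0.103 [ 0.58  -0.107  0.064]
top 0.09 180 nearest dist 0.085 [ 0.575 -0.138  0.12 ]
top 0.12 604 nearest dist 0.075 [ 0.569 -0.149  0.141]
top 0.15 956 nearest dist 0.075 [ 0.567 -0.144  0.155]
top 0.18 722 nearest dist 0.082 [ 0.577 -0.154  0.182]
top 0.21 396 nearest dist 0.1 [ 0.595 -0.165  0.211]
top 0.24 426 nearest dist 0.102 [ 0.541 -0.255  0.27 ]
top 0.27 936 nearest dist 0.093 [ 0.518 -0.255  0.299]
top 0.3 854 nearest dist 0.074 [ 0.566 -0.146  0.329]
top 0.33 1138 nearest dist 0.048 [ 0.529 -0.131  0.359]
top 0.36 1213 nearest dist 0.029 [ 0.513 -0.142  0.389]
top 0.39 1489 nearest dist 0.001 [ 0.496 -0.165  0.415]
```

At this lean the forearm would pass within a couple of centimetres of the near orange bottle's cap. The oranges are now behind, so I'll back off, lift, and regrip the pose. It will be crosswise at less lean, with the fingers 26 mm apart as a cradle, for the final push.

carry_out(
  newtons=20,
  targets=[
    {"hand": 4,"x": 0,"y": 0.0095,"z": -0.0117,"ax": 0,"ay": 0,"az": 0},
    {"hand": 4,"x": 0,"y": 0.019,"z": -0.0233,"ax": 0,"ay": 0,"az": 0},
    {"hand": 4,"x": 0,"y": 0.0284,"z": -0.035,"ax": 0,"ay": 0,"az": 0},
    {"hand": 4,"x": 0,"y": -0.0105,"z": -0.0664,"ax": 0,"ay": 0,"az": 0},
    {"hand": 4,"x": 0,"y": -0.0494,"z": -0.0978,"ax": 0,"ay": 0,"az": 0},
    {"hand": 4,"x": 0,"y": -0.0883,"z": -0.1292,"ax": 0,"ay": 0,"az": 0},
    {"hand": 4,"x": 0,"y": -0.1272,"z": -0.1606,"ax": 0,"ay": 0,"az": 0},
    {"hand": 4,"x": 0,"y": -0.154,"z": -0.183,"ax": 0,"ay": 0,"az": 0},
  ],
)

```text
t: 9.52
tool_pos: [0.6159, -0.1703, 0.3721]
orientation: [-2.244, -0.217, 0.1]
force: [-0.0, -1.0, -0.1]
opening: 0.004
gripper_force: 0.0
```

```bash
cat >> h.py <<'E'
def poseA(tip,head,lean):
    p=np.array([np.cos(head),np.sin(head),0]);u=np.array([0,0,1.])
    z=p*np.sin(lean)-u*np.cos(lean);x=p*np.cos(lean)+u*np.sin(lean)
    return np.asarray(tip)-.186*z,R.from_matrix(np.stack([x,np.cross(z,x),z],1))
E
sed 's/pose(\[x/poseA([x/' plan.py > planA.py
python3 planA.py .565 -.02 .26 80 38
python3 - <<'E'
from h import *
for n in("top","side"):
    im,W=cloud(n)
    P=near(W,(.5733,.0505),.045,.06,.145);print(n,axis(P),len(P))
# interpolated rows
T0=now();T1=poseA([.565,-.02,.26],np.radians(80),np.radians(38))
E
```

```text
t 9.53 tip [ 0.5886 -0.0284  0.2549] lean 50.9 open 0.004 F [-0.  -1.  -0.1] q [-0.53  0.51  1.22  0.69  1.99  0.95]
rel [-0.0623 -0.0585  0.0173 -0.3629  0.0241 -1.2919]
tool axes (cols) 
 [[ 0.982  0.121 -0.147]
 [ 0.19  -0.618  0.763]
 [ 0.002 -0.777 -0.63 ]]
top (array([0.57329283, 0.05057455]), np.float64(0.0003559452944189769)) 244
side (array([0.57301175, 0.05096129]), np.float64(0.0010272237595586962)) 410
```

carry_out(
  newtons=20,
  targets=[
    {"hand": 28,"x": -0.008,"y": -0.0075,"z": 0.002,"ax": -0.045,"ay": 0.003,"az": -0.161},
    {"hand": 28,"x": -0.016,"y": -0.015,"z": 0.004,"ax": -0.09,"ay": 0.006,"az": -0.323},
    {"hand": 28,"x": -0.023,"y": -0.022,"z": 0.006,"ax": -0.136,"ay": 0.009,"az": -0.484},
    {"hand": 28,"x": -0.031,"y": -0.029,"z": 0.009,"ax": -0.181,"ay": 0.012,"az": -0.646},
    {"hand": 28,"x": -0.039,"y": -0.0365,"z": 0.011,"ax": -0.227,"ay": 0.015,"az": -0.807},
    {"hand": 28,"x": -0.047,"y": -0.044,"z": 0.013,"ax": -0.272,"ay": 0.018,"az": -0.969},
    {"hand": 28,"x": -0.0545,"y": -0.051,"z": 0.015,"ax": -0.3175,"ay": 0.021,"az": -1.13},
    {"hand": 28,"x": -0.0623,"y": -0.0585,"z": 0.017,"ax": -0.363,"ay": 0.024,"az": -1.292},
  ],
)

```text
t: 10.62
tool_pos: [0.5447, -0.1325, 0.4031]
orientation: [-2.011, -1.694, -0.694]
force: [0.5, -0.1, -0.5]
opening: 0.0265
gripper_force: 0.0
```

```bash
python3 planA.py .566 -.01 .26 80 38; python3 planA.py .566 -.01 .08 80 38|grep rel
```

```text
t 10.62 tip [ 0.5643 -0.0196  0.2567] lean 38.0 open 0.0265 F [ 0.5 -0.1 -0.5] q [-0.53  0.1   1.6   0.62  1.69 -0.36]
rel [ 0.0099 -0.0003  0.0034 -0.0017 -0.0008  0.0032]
tool axes (cols) 
 [[ 0.134  0.985  0.105]
 [ 0.776 -0.17   0.607]
 [ 0.616  0.001 -0.788]]
rel [-0.1011 -0.0004  0.1451 -0.0017 -0.0008  0.0032]
```

```bash
for z in .26 .1 .05 .016; do python3 planA.py .566 .009 $z 80 38|grep rel; done
python3 - <<'E'
from h import *
# actual extents of hand body in tool frame, from both views
p,r=now()
for n in("top","side"):
    im,W=cloud(n);P=near(W,p[:2],.3,.23,.9);Q=r.inv().apply(P-p)
    for z0 in np.arange(-.02,.2,.02):
        m=(Q[:,2]>z0)&(Q[:,2]<z0+.02)&(abs(Q[:,0])<.1)&(abs(Q[:,1])<.13)
        if m.sum()>5:print(n,round(z0,2),m.sum(),"x",np.percentile(Q[m,0],[1,99]).round(3),"y",np.percentile(Q[m,1],[1,99]).round(3))
E
```

```text
rel [ 0.0246 -0.0035  0.0149 -0.0017 -0.0008  0.0032]
rel [-0.074  -0.0036  0.1409 -0.0017 -0.0008  0.0032]
rel [-0.1048 -0.0037  0.1803 -0.0017 -0.0008  0.0032]
rel [-0.1258 -0.0037  0.2071 -0.0017 -0.0008  0.0032]
top -0.02 187 x [-0.004  0.044] y [-0.043  0.03 ]
top 0.0 735 x [-0.031  0.039] y [-0.041  0.028]
top 0.02 191 x [-0.025  0.037] y [-0.041  0.016]
top 0.04 1428 x [-0.032  0.036] y [-0.093  0.092]
top 0.06 1406 x [-0.031  0.038] y [-0.094  0.091]
top 0.08 830 x [-0.029  0.038] y [-0.086  0.083]
top 0.1 51 x [-0.031  0.034] y [-0.086  0.082]
top 0.12 127 x [-0.005  0.013] y [-0.03   0.029]
top 0.14 177 x [-0.006  0.012] y [-0.03   0.028]
top 0.16 152 x [-0.007  0.012] y [-0.028  0.027]
top 0.18 25 x [-0.005  0.011] y [-0.02   0.022]
side -0.02 257 x [-0.006  0.047] y [-0.044  0.03 ]
side 0.0 299 x [-0.026  0.043] y [-0.043  0.028]
side 0.02 251 x [-0.019  0.038] y [-0.045  0.014]
side 0.04 385 x [-0.029  0.037] y [-0.094  0.087]
side 0.06 664 x [-0.028  0.041] y [-0.096  0.088]
side 0.08 622 x [-0.029  0.042] y [-0.089  0.082]
side 0.1 186 x [-0.02   0.036] y [-0.088  0.08 ]
side 0.12 155 x [-0.008  0.017] y [-0.034  0.03 ]
side 0.14 142 x [-0.007  0.015] y [-0.032  0.027]
side 0.16 137 x [-0.007  0.016] y [-0.03   0.027]
side 0.18 24 x [-0.005  0.014] y [-0.023  0.02 ]
```

carry_out(
  newtons=20,
  targets=[
    {"hand": 28,"x": 0.024,"y": -0.0035,"z": 0.015,"ax": 0,"ay": 0,"az": 0.003},
    {"hand": 28,"x": 0,"y": -0.0035,"z": 0.046,"ax": 0,"ay": 0,"az": 0.003},
    {"hand": 28,"x": -0.025,"y": -0.0035,"z": 0.078,"ax": 0,"ay": 0,"az": 0.003},
    {"hand": 28,"x": -0.05,"y": -0.0035,"z": 0.11,"ax": 0,"ay": 0,"az": 0.003},
    {"hand": 28,"x": -0.074,"y": -0.0035,"z": 0.141,"ax": 0,"ay": 0,"az": 0.003},
    {"hand": 28,"x": -0.092,"y": -0.0035,"z": 0.164,"ax": 0,"ay": 0,"az": 0.003},
    {"hand": 28,"x": -0.105,"y": -0.0037,"z": 0.18,"ax": 0,"ay": 0,"az": 0.003},
    {"hand": 28,"x": -0.112,"y": -0.0037,"z": 0.189,"ax": 0,"ay": 0,"az": 0.003},
  ],
)

```text
t: 11.72
tool_pos: [0.5455, -0.1035, 0.1845]
orientation: [-2.016, -1.682, -0.689]
force: [1.1, -0.1, -0.4]
opening: 0.0265
gripper_force: 0.0
```

```bash
python3 planA.py .566 .009 .016 80 38
python3 - <<'E'
from h import *
for n in("top","side"):
    im,W=cloud(n)
    P=near(W,(.5733,.0505),.045,.06,.145);P=P[P[:,1]>.03];print(n,axis(P),len(P))
    P=near(W,(.495,-.165),.07,.225,.6);print("over or2",P[P[:,2].argmin()] if len(P) else None)
im,W=cloud("side");cv2.imwrite("pics/s7.png",cv2.resize(im[60:320,200:460],None,fx=2.3,fy=2.3))
E
```

```text
t 11.72 tip [0.5647 0.0097 0.0381] lean 38.1 open 0.0265 F [ 1.1 -0.1 -0.4] q [-0.49  0.33  1.77  0.65  1.34 -0.56]
rel [-0.0137  0.0008  0.0171 -0.0041 -0.0015 -0.0069]
tool axes (cols) 
 [[ 0.143  0.984  0.103]
 [ 0.774 -0.176  0.608]
 [ 0.617 -0.007 -0.787]]
top (array([0.57331575, 0.0506366 ]), np.float64(0.0004265790835887226)) 203
over or2 [ 0.50544926 -0.10518266  0.2255434 ]
side (array([0.5730847 , 0.05108017]), np.float64(0.0010459618785634284)) 419
over or2 [ 0.50352864 -0.10075532  0.22502771]
```

View pics/s7.png

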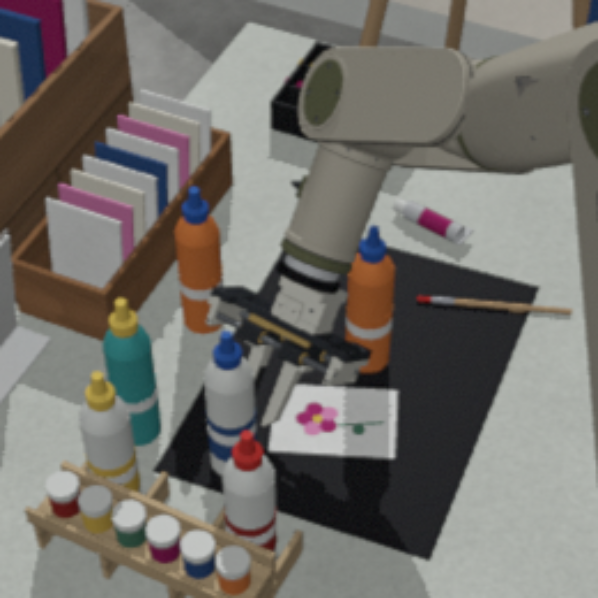

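The hand is crosswise behind the blue bottle, which is still upright at crop (230,400). The wrist passes near the orange bottle at crop (370,290), so I check that gap before lowering the last 2 cm.

```bash
cat > or2.py <<'E'
from h import *
for n in("side","top"):
    im,W=cloud(n)
    for nm,g in(("or2",(.4951,-.1651)),("or1",(.7109,-.1384)),("turq",(.6982,.0556)),("red",(.4930,.1648)),("yel",(.667,.159))):
        P=near(W,g,.11,.06,.3);d=np.hypot(P[:,0]-g[0],P[:,1]-g[1])
        o=[]
        for z0 in (.06,.09,.12,.15,.18,.21,.24):
            m=(P[:,2]>=z0)&(P[:,2]<z0+.03)&(d>.034);
            if m.any(): o.append((z0,d[m].min().round(3),P[m][d[m].argmin(),:2].round(2).tolist()))
        if len(sys.argv)<2 or nm in sys.argv[1:]:print(n,nm,o)
E
sed -i '1i import sys' or2.py; python3 or2.py or2 turq
```

```text
side or2 [(0.09, np.float64(0.086), [0.48, -0.08]), (0.12, np.float64(0.079), [0.51, -0.09]), (0.15, np.float64(0.053), [0.5, -0.11]), (0.18, np.float64(0.036), [0.5, -0.13]), (0.21, np.float64(0.035), [0.5, -0.13]), (0.24, np.float64(0.034), [0.5, -0.13])]
side turq [(0.06, np.float64(0.102), [0.65, 0.14]), (0.09, np.float64(0.101), [0.65, 0.14]), (0.12, np.float64(0.102), [0.64, -0.03]), (0.15, np.float64(0.035), [0.68, 0.09]), (0.18, np.float64(0.095), [0.67, 0.14]), (0.21, np.float64(0.099), [0.67, 0.15])]
top or2 [(0.09, np.float64(0.087), [0.47, -0.08]), (0.12, np.float64(0.085), [0.51, -0.08]), (0.15, np.float64(0.051), [0.51, -0.12]), (0.18, np.float64(0.045), [0.5, -0.12]), (0.21, np.float64(0.041), [0.5, -0.12]), (0.24, np.float64(0.042), [0.5, -0.12])]
top turq [(0.06, np.float64(0.079), [0.67, 0.13]), (0.09, np.float64(0.079), [0.67, 0.13]), (0.12, np.float64(0.08), [0.67, 0.13]), (0.15, np.float64(0.081), [0.68, 0.13]), (0.18, np.float64(0.091), [0.67, 0.14]), (0.21, np.float64(0.099), [0.67, 0.15])]
```

Too tight beside that orange bottle. I rise a little, yaw the hand to heading 95° to bring the wrist away from it, and use a bit less lean.

```bash
for z in .09 .05 .016; do python3 planA.py .577 .009 $z 95 35|grep rel; done
```

```text
rel [ 0.0446  0.0381 -0.0355  0.1545 -0.0532 -0.2138]
rel [ 0.0199  0.0382 -0.004   0.1545 -0.0532 -0.2138]
rel [-0.001   0.0383  0.0228  0.1545 -0.0532 -0.2138]
```

carry_out(
  newtons=20,
  targets=[
    {"hand": 28,"x": 0.03,"y": 0.003,"z": -0.038,"ax": 0,"ay": 0,"az": 0},
    {"hand": 28,"x": 0.037,"y": 0.02,"z": -0.037,"ax": 0.077,"ay": -0.027,"az": -0.107},
    {"hand": 28,"x": 0.0446,"y": 0.038,"z": -0.0355,"ax": 0.1545,"ay": -0.053,"az": -0.214},
    {"hand": 28,"x": 0.0446,"y": 0.038,"z": -0.0355,"ax": 0.1545,"ay": -0.053,"az": -0.214},
    {"hand": 28,"x": 0.032,"y": 0.038,"z": -0.02,"ax": 0.1545,"ay": -0.053,"az": -0.214},
    {"hand": 28,"x": 0.02,"y": 0.038,"z": -0.004,"ax": 0.1545,"ay": -0.053,"az": -0.214},
    {"hand": 28,"x": 0.02,"y": 0.038,"z": -0.004,"ax": 0.1545,"ay": -0.053,"az": -0.214},
  ],
)

```text
t: 12.85
tool_pos: [0.5835, -0.0965, 0.1976]
orientation: [-1.779, -1.936, -0.557]
force: [0.5, 0.5, -0.5]
opening: 0.0261
gripper_force: 0.0
```

```bash
python3 planA.py .577 .009 .016 95 35;python3 or2.py or2 or1
```

```text
t 12.85 tip [0.5732 0.0103 0.0457] lean 35.2 open 0.0261 F [ 0.5  0.5 -0.5] q [-0.42  0.44  1.59  0.53  1.47 -0.65]
rel [-0.0177  0.003   0.0233 -0.0051 -0.0037 -0.0047]
tool axes (cols) 
 [[-0.067  0.996 -0.055]
 [ 0.814  0.086  0.574]
 [ 0.577 -0.007 -0.817]]
side or2 [(0.09, np.float64(0.034), [0.49, -0.13]), (0.12, np.float64(0.068), [0.49, -0.1]), (0.15, np.float64(0.072), [0.54, -0.11]), (0.18, np.float64(0.079), [0.55, -0.11]), (0.21, np.float64(0.06), [0.55, -0.14]), (0.24, np.float64(0.055), [0.55, -0.15])]
side or1 [(0.06, np.float64(0.081), [0.79, -0.14]), (0.09, np.float64(0.082), [0.79, -0.14]), (0.12, np.float64(0.073), [0.66, -0.08]), (0.15, np.float64(0.098), [0.67, -0.05]), (0.18, np.float64(0.104), [0.62, -0.09]), (0.21, np.float64(0.095), [0.62, -0.1]), (0.24, np.float64(0.09), [0.62, -0.12])]
top or2 [(0.09, np.float64(0.095), [0.53, -0.07]), (0.12, np.float64(0.068), [0.5, -0.1]), (0.15, np.float64(0.079), [0.54, -0.1]), (0.18, np.float64(0.08), [0.55, -0.1]), (0.21, np.float64(0.08), [0.54, -0.1]), (0.24, np.float64(0.083), [0.55, -0.1])]
top or1 [(0.06, np.float64(0.082), [0.79, -0.14]), (0.09, np.float64(0.082), [0.79, -0.13]), (0.12, np.float64(0.07), [0.68, -0.08]), (0.15, np.float64(0.092), [0.67, -0.05]), (0.21, np.float64(0.092), [0.63, -0.1]), (0.24, np.float64(0.093), [0.62, -0.11])]
```

carry_out(
  newtons=20,
  targets=[
    {"hand": 28,"x": -0.009,"y": 0.0015,"z": 0.012,"ax": 0,"ay": 0,"az": 0},
    {"hand": 28,"x": -0.0177,"y": 0.003,"z": 0.0235,"ax": 0,"ay": 0,"az": 0},
    {"hand": 28,"x": -0.0177,"y": 0.003,"z": 0.0235,"ax": 0,"ay": 0,"az": 0},
  ],
)

```text
t: 13.32
tool_pos: [0.5878, -0.0973, 0.1698]
orientation: [-1.779, -1.939, -0.558]
force: [-0.5, 0.1, -0.6]
opening: 0.026
gripper_force: 0.0
```

```bash
python3 or2.py or2 or1; python3 planA.py .577 .009 .016 95 35
cat > way.py <<'E'
from h import *
import sys
# bottle waypoint list: bx by yaw lean d ; prints rel rows from current pose
for a in sys.argv[1:]:
    bx,by,yaw,lean,d=map(float,a.split(","));h=np.radians(yaw)
    print(rel(now(),poseA([bx-d*np.cos(h),by-d*np.sin(h),.017],h,np.radians(lean))).round(4).tolist())
E
python3 way.py .573,.0507,93,35,.037 .573,.0507,91,35,.033 .573,.052,90,35,.031 .573,.055,89,35,.031 .5735,.06,88,35,.031 .5738,.066,87,35,.031 .574,.072,86,35,.031 .5743,.077,85,35,.031
```

```text
side or2 [(0.06, np.float64(0.085), [0.5, -0.08]), (0.09, np.float64(0.069), [0.5, -0.1]), (0.12, np.float64(0.073), [0.56, -0.12]), (0.15, np.float64(0.082), [0.55, -0.1]), (0.18, np.float64(0.065), [0.55, -0.13]), (0.21, np.float64(0.059), [0.55, -0.15]), (0.24, np.float64(0.057), [0.55, -0.16])]
side or1 [(0.06, np.float64(0.034), [0.7, -0.11]), (0.09, np.float64(0.067), [0.67, -0.08]), (0.12, np.float64(0.095), [0.66, -0.06]), (0.15, np.float64(0.102), [0.62, -0.09]), (0.18, np.float64(0.09), [0.63, -0.1]), (0.21, np.float64(0.088), [0.63, -0.12]), (0.24, np.float64(0.067), [0.64, -0.13])]
top or2 [(0.06, np.float64(0.096), [0.53, -0.08]), (0.09, np.float64(0.067), [0.5, -0.1]), (0.12, np.float64(0.081), [0.55, -0.1]), (0.15, np.float64(0.082), [0.55, -0.11]), (0.18, np.float64(0.082), [0.55, -0.1]), (0.21, np.float64(0.084), [0.55, -0.1]), (0.24, np.float64(0.091), [0.57, -0.11])]
top or1 [(0.06, np.float64(0.081), [0.79, -0.14]), (0.09, np.float64(0.065), [0.68, -0.08]), (0.12, np.float64(0.086), [0.67, -0.06]), (0.18, np.float64(0.09), [0.63, -0.1]), (0.21, np.float64(0.089), [0.63, -0.11]), (0.24, np.float64(0.067), [0.64, -0.13])]
t 13.43 tip [0.5788 0.0089 0.0192] lean 35.1 open 0.026 F [-0.5  0.4  0.7] q [-0.41  0.49  1.58  0.53  1.43 -0.67]
rel [-0.0014 -0.0021  0.0028 -0.0019 -0.0013 -0.0007]
tool axes (cols) 
 [[-0.071  0.996 -0.052]
 [ 0.815  0.088  0.572]
 [ 0.575 -0.002 -0.818]]
[0.0032, -0.0075, 0.0048, -0.0219, -0.0013, 0.0279]
[0.0067, -0.0122, 0.0073, -0.042, -0.0013, 0.0565]
[0.0095, -0.0144, 0.0093, -0.052, -0.0013, 0.0708]
[0.0122, -0.0165, 0.0111, -0.062, -0.0012, 0.0851]
[0.0164, -0.0179, 0.0141, -0.072, -0.0012, 0.0993]
[0.0216, -0.0195, 0.0177, -0.082, -0.0012, 0.1136]
[0.0267, -0.0212, 0.0214, -0.0921, -0.0012, 0.1279]
[0.0311, -0.0228, 0.0244, -0.1021, -0.0012, 0.1422]
```

carry_out(
  newtons=20,
  targets=[
    {"hand": 28,"x": 0.003,"y": -0.0075,"z": 0.005,"ax": -0.022,"ay": -0.001,"az": 0.028},
    {"hand": 28,"x": 0.0067,"y": -0.012,"z": 0.0073,"ax": -0.042,"ay": -0.001,"az": 0.0565},
    {"hand": 28,"x": 0.0095,"y": -0.0144,"z": 0.0093,"ax": -0.052,"ay": -0.001,"az": 0.071},
    {"hand": 28,"x": 0.0122,"y": -0.0165,"z": 0.0111,"ax": -0.062,"ay": -0.001,"az": 0.085},
    {"hand": 28,"x": 0.0164,"y": -0.018,"z": 0.014,"ax": -0.072,"ay": -0.001,"az": 0.099},
    {"hand": 28,"x": 0.0216,"y": -0.0195,"z": 0.0177,"ax": -0.082,"ay": -0.001,"az": 0.1136},
    {"hand": 28,"x": 0.0267,"y": -0.0212,"z": 0.0214,"ax": -0.092,"ay": -0.001,"az": 0.128},
    {"hand": 28,"x": 0.031,"y": -0.0228,"z": 0.0244,"ax": -0.102,"ay": -0.001,"az": 0.142},
  ],
)

```text
t: 14.42
tool_pos: [0.5624, -0.06, 0.1699]
orientation: [-1.963, -1.798, -0.62]
force: [-0.1, -4.1, 1.8]
opening: 0.0262
gripper_force: 1.8
```

```bash
cat > b.py <<'E'
from h import *
import sys
g=tuple(map(float,sys.argv[1:3]))
for n in("top","side"):
    im,W=cloud(n);P=near(W,g,.042,.06,.145);P=P[P[:,1]>g[1]-.028];b,e=axis(P)
    c=near(W,b,.015,.19,.23);print(n,"bottle",b.round(4),"res",e.round(4),"cap",np.median(c,0).round(4),"maxz",c[:,2].max().round(4))
cv2.imwrite("last.png",im)
E
python3 b.py .574 .077; python3 planA.py .577 .009 .016 85 35; python3 or2.py or2 turq red
```

```text
top bottle [0.5744 0.076 ] res 0.0004 cap [0.5712 0.0755 0.1949] maxz 0.2212
side bottle [0.5744 0.0771] res 0.0011 cap [0.5714 0.0813 0.1971] maxz 0.219
t 14.53 tip [0.5716 0.0467 0.0174] lean 35.0 open 0.0263 F [ 0.4 -1.1  0.3] q [-0.39  0.37  1.74  0.61  1.29 -0.55]
rel [-0.0311  0.0088 -0.0201  0.0006 -0.0003  0.0004]
tool axes (cols) 
 [[ 0.071  0.996  0.051]
 [ 0.816 -0.087  0.572]
 [ 0.574  0.001 -0.819]]
side or2 [(0.12, np.float64(0.093), [0.53, -0.08]), (0.15, np.float64(0.094), [0.52, -0.07]), (0.18, np.float64(0.074), [0.52, -0.1]), (0.21, np.float64(0.056), [0.52, -0.11]), (0.24, np.float64(0.039), [0.52, -0.13])]
side turq [(0.06, np.float64(0.035), [0.68, 0.08]), (0.09, np.float64(0.034), [0.67, 0.07]), (0.12, np.float64(0.062), [0.65, 0.02]), (0.15, np.float64(0.089), [0.66, 0.14]), (0.18, np.float64(0.093), [0.67, 0.14]), (0.21, np.float64(0.102), [0.67, 0.15])]
side red [(0.06, np.float64(0.034), [0.5, 0.2]), (0.09, np.float64(0.053), [0.49, 0.22]), (0.12, np.float64(0.09), [0.55, 0.1]), (0.15, np.float64(0.089), [0.56, 0.1]), (0.18, np.float64(0.1), [0.56, 0.09]), (0.21, np.float64(0.109), [0.56, 0.08])]
top or2 [(0.12, np.float64(0.095), [0.52, -0.07]), (0.15, np.float64(0.101), [0.52, -0.07]), (0.18, np.float64(0.096), [0.52, -0.07]), (0.21, np.float64(0.096), [0.53, -0.07]), (0.24, np.float64(0.097), [0.53, -0.08])]
top turq [(0.06, np.float64(0.079), [0.67, 0.13]), (0.09, np.float64(0.057), [0.65, 0.02]), (0.12, np.float64(0.062), [0.65, 0.01]), (0.15, np.float64(0.08), [0.68, 0.13]), (0.18, np.float64(0.091), [0.67, 0.14]), (0.21, np.float64(0.099), [0.67, 0.15])]
top red [(0.06, np.float64(0.034), [0.48, 0.19]), (0.09, np.float64(0.054), [0.48, 0.22]), (0.12, np.float64(0.093), [0.56, 0.1]), (0.15, np.float64(0.094), [0.55, 0.09]), (0.18, np.float64(0.104), [0.56, 0.09])]
```

```bash
python3 way.py .5745,.079,83,35,.0305 .5747,.0835,81,35,.0305 .575,.089,79,35,.0305 .5752,.095,78,35,.0305 .5755,.101,78,35,.0305 .5758,.107,78,35,.0305 .576,.113,78,35,.0305 .5762,.118,78,35,.0305
```

```text
[0.0018, -0.0047, 0.0016, -0.02, -0.0004, 0.0295]
[0.0057, -0.0097, 0.0043, -0.04, -0.0004, 0.0581]
[0.0105, -0.0146, 0.0077, -0.06, -0.0004, 0.0866]
[0.0157, -0.0173, 0.0113, -0.07, -0.0004, 0.1009]
[0.0206, -0.0175, 0.0147, -0.07, -0.0004, 0.1009]
[0.0255, -0.0177, 0.0182, -0.07, -0.0004, 0.1009]
[0.0304, -0.0181, 0.0216, -0.07, -0.0004, 0.1009]
[0.0345, -0.0183, 0.0245, -0.07, -0.0004, 0.1009]
```

carry_out(
  newtons=20,
  targets=[
    {"hand": 28,"x": 0.0018,"y": -0.0047,"z": 0.0016,"ax": -0.02,"ay": 0,"az": 0.0295},
    {"hand": 28,"x": 0.0057,"y": -0.0097,"z": 0.0043,"ax": -0.04,"ay": 0,"az": 0.058},
    {"hand": 28,"x": 0.0105,"y": -0.0146,"z": 0.0077,"ax": -0.06,"ay": 0,"az": 0.0866},
    {"hand": 28,"x": 0.0157,"y": -0.0173,"z": 0.0113,"ax": -0.07,"ay": 0,"az": 0.101},
    {"hand": 28,"x": 0.0206,"y": -0.0175,"z": 0.0147,"ax": -0.07,"ay": 0,"az": 0.101},
    {"hand": 28,"x": 0.0255,"y": -0.0177,"z": 0.0182,"ax": -0.07,"ay": 0,"az": 0.101},
    {"hand": 28,"x": 0.0304,"y": -0.018,"z": 0.0216,"ax": -0.07,"ay": 0,"az": 0.101},
    {"hand": 28,"x": 0.0345,"y": -0.0183,"z": 0.0245,"ax": -0.07,"ay": 0,"az": 0.101},
  ],
)

```text
t: 15.62
tool_pos: [0.548, -0.0162, 0.1694]
orientation: [-2.084, -1.688, -0.657]
force: [0.8, -3.6, 1.1]
opening: 0.0265
gripper_force: 1.8
```

```bash
python3 b.py .5762 .118; python3 planA.py .577 .009 .016 78 35|head -1; python3 or2.py or2 turq red
python3 way.py .5763,.120,78,35,.0305 .5765,.125,78,35,.0305 .5768,.130,78,35,.0305 .577,.135,78,35,.0305 .5772,.14,78,35,.0305 .5775,.145,78,35,.0305 .5777,.149,78,35,.0305 .5778,.152,78,35,.0305
python3 - <<'E'
import cv2
im=cv2.imread("last.png");cv2.imwrite("pics/s8.png",cv2.resize(im[100:340,180:440],None,fx=2.3,fy=2.3))
E
```

```text
top bottle [0.5765 0.1173] res 0.0004 cap [0.5728 0.1162 0.195 ] maxz 0.2195
t 15.72 tip [0.57   0.0884 0.017 ] lean 35.0 open 0.0259 F [ 0.1 -1.3  0.7] q [-0.33  0.28  1.85  0.66  1.18 -0.43]
side or2 [(0.12, np.float64(0.034), [0.49, -0.13]), (0.21, np.float64(0.096), [0.5, -0.07]), (0.24, np.float64(0.042), [0.49, -0.12])]
side turq [(0.06, np.float64(0.078), [0.63, 0.01]), (0.09, np.float64(0.051), [0.65, 0.05]), (0.12, np.float64(0.049), [0.65, 0.04]), (0.15, np.float64(0.091), [0.66, 0.14]), (0.18, np.float64(0.094), [0.67, 0.14]), (0.21, np.float64(0.1), [0.67, 0.15])]
side red [(0.06, np.float64(0.034), [0.49, 0.2]), (0.09, np.float64(0.053), [0.48, 0.22]), (0.12, np.float64(0.065), [0.55, 0.13]), (0.15, np.float64(0.065), [0.55, 0.13]), (0.18, np.float64(0.078), [0.56, 0.13]), (0.21, np.float64(0.085), [0.57, 0.13])]
top or2 []
top turq [(0.06, np.float64(0.079), [0.67, 0.13]), (0.09, np.float64(0.049), [0.65, 0.05]), (0.12, np.float64(0.049), [0.65, 0.04]), (0.15, np.float64(0.08), [0.67, 0.13]), (0.18, np.float64(0.091), [0.67, 0.14]), (0.21, np.float64(0.099), [0.67, 0.15
[... 408 characters left out ...]
001]
[0.0138, -0.0028, 0.0096, -0.0002, -0.0003, -0.0001]
[0.0179, -0.0037, 0.0124, -0.0002, -0.0003, -0.0001]
[0.0219, -0.0044, 0.0153, -0.0002, -0.0003, -0.0001]
[0.0252, -0.0051, 0.0175, -0.0002, -0.0003, -0.0001]
[0.0276, -0.0056, 0.0192, -0.0002, -0.0003, -0.0001]
  return _methods._mean(a, axis=axis, dtype=dtype,
  ret = um.true_divide(
Traceback (most recent call last):
  File "b.py", line 6, in <module>
    c=near(W,b,.015,.19,.23);print(n,"bottle",b.round(4),"res",e.round(4),"cap",np.median(c,0).round(4),"maxz",c[:,2].max().round(4))
                                                                                                               ~~~~~~~~~~^^
ValueError: zero-size array to reduction operation maximum which has no identity
```

View pics/s8.png

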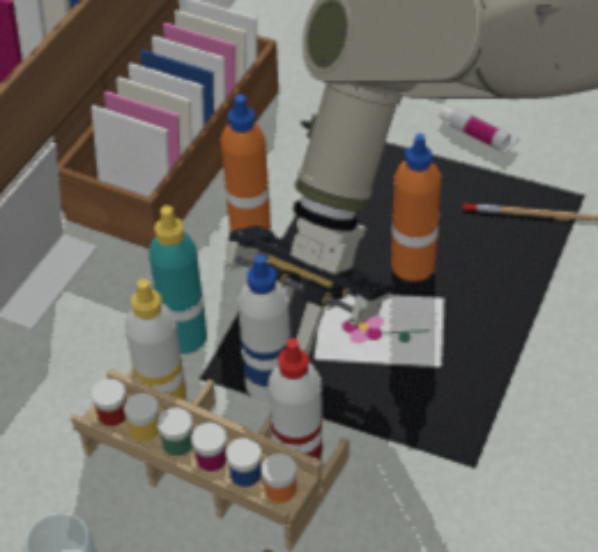

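This picture predates the last move. It shows the bottle upright in front of the bay at crop (262,330), with the turquoise and red bottles clear of the hand. The current fit puts it at (0.5765,0.117), on the bay's axis.

carry_out(
  newtons=20,
  targets=[
    {"hand": 28,"x": 0.002,"y": -0.0004,"z": 0.0013,"ax": 0,"ay": 0,"az": 0},
    {"hand": 28,"x": 0.0057,"y": -0.0012,"z": 0.0039,"ax": 0,"ay": 0,"az": 0},
    {"hand": 28,"x": 0.0098,"y": -0.002,"z": 0.0068,"ax": 0,"ay": 0,"az": 0},
    {"hand": 28,"x": 0.0138,"y": -0.0028,"z": 0.0096,"ax": 0,"ay": 0,"az": 0},
    {"hand": 28,"x": 0.0179,"y": -0.0037,"z": 0.0124,"ax": 0,"ay": 0,"az": 0},
    {"hand": 28,"x": 0.0219,"y": -0.0044,"z": 0.0153,"ax": 0,"ay": 0,"az": 0},
    {"hand": 28,"x": 0.0252,"y": -0.0051,"z": 0.0175,"ax": 0,"ay": 0,"az": 0},
    {"hand": 28,"x": 0.0276,"y": -0.0056,"z": 0.0192,"ax": 0,"ay": 0,"az": 0},
  ],
)

```text
t: 16.82
tool_pos: [0.5493, 0.0177, 0.1694]
orientation: [-2.084, -1.687, -0.657]
force: [-0.6, -2.6, 0.5]
opening: 0.0263
gripper_force: 1.3
```

```bash
sed -i 's/c=near.*$/print(n,"bottle",b.round(4),e.round(4),len(P))/' b.py; python3 b.py .5775 .152; python3 b.py .493 .165;python3 b.py .667 .159; python3 planA.py .577 .009 .016 78 35|head -1
python3 or2.py turq red|grep -v side
python3 way.py .5778,.154,78,35,.0305 .5778,.157,78,35,.0305 .578,.160,78,35,.0305 .578,.163,78,35,.0305
```

```text
top bottle [0.5776 0.1524] 0.0008 306
side bottle [0.5521 0.1918] 0.0057 475
top bottle [0.4917 0.1675] 0.0024 263
side bottle [0.4935 0.1655] 0.0014 519
top bottle [0.6674 0.1595] 0.0013 382
side bottle [0.6463 0.1993] 0.0066 531
t 17.12 tip [0.5715 0.1219 0.0171] lean 35.0 open 0.0259 F [ 0.4 -1.1  0.5] q [-0.27  0.27  1.87  0.68  1.15 -0.39]
top turq [(0.06, np.float64(0.077), [0.62, 0.03]), (0.09, np.float64(0.056), [0.65, 0.08]), (0.12, np.float64(0.044), [0.66, 0.06]), (0.15, np.float64(0.08), [0.68, 0.13]), (0.18, np.float64(0.091), [0.67, 0.14]), (0.21, np.float64(0.101), [0.67, 0.15])]
top red [(0.06, np.float64(0.034), [0.48, 0.19]), (0.09, np.float64(0.046), [0.49, 0.12]), (0.12, np.float64(0.051), [0.48, 0.11]), (0.15, np.float64(0.059), [0.55, 0.16]), (0.18, np.float64(0.07), [0.56, 0.16]), (0.21, np.float64(0.079), [0.57, 0.15])]
[0.0018, -0.0005, 0.0014, 0.0004, -0.0001, -0.0004]
[0.0042, -0.0012, 0.0031, 0.0004, -0.0001, -0.0004]
[0.0067, -0.0016, 0.0048, 0.0004, -0.0001, -0.0004]
[0.0091, -0.0022, 0.0065, 0.0004, -0.0001, -0.0004]
```

carry_out(
  newtons=20,
  targets=[
    {"hand": 28,"x": 0.0018,"y": -0.0005,"z": 0.0013,"ax": 0,"ay": 0,"az": 0},
    {"hand": 28,"x": 0.003,"y": -0.0008,"z": 0.0022,"ax": 0,"ay": 0,"az": 0},
    {"hand": 28,"x": 0.0042,"y": -0.001,"z": 0.003,"ax": 0,"ay": 0,"az": 0},
    {"hand": 28,"x": 0.0054,"y": -0.0013,"z": 0.0039,"ax": 0,"ay": 0,"az": 0},
    {"hand": 28,"x": 0.0067,"y": -0.0016,"z": 0.0047,"ax": 0,"ay": 0,"az": 0},
  ],
)

```text
t: 17.85
tool_pos: [0.5495, 0.0258, 0.1695]
orientation: [-2.085, -1.687, -0.657]
force: [-0.1, -2.4, -0.8]
opening: 0.0264
gripper_force: 1.3
```

```bash
python3 planA.py .577 .009 .016 78 35|head -1; python3 b.py .578 .16
```

```text
t 17.85 tip [0.5718 0.1301 0.0171] lean 35.0 open 0.0264 F [-0.1 -2.4 -0.8] q [-0.25  0.26  1.87  0.68  1.14 -0.38]
top bottle [0.5775 0.1616] 0.0015 339
side bottle [0.5783 0.1611] 0.0014 509
```

carry_out(
  newtons=20,
  targets=[
    {"hand": 28,"x": 0.0008,"y": -0.0002,"z": 0.0006,"ax": 0,"ay": 0,"az": 0},
    {"hand": 28,"x": 0.0016,"y": -0.0003,"z": 0.0011,"ax": 0,"ay": 0,"az": 0},
    {"hand": 28,"x": 0.0016,"y": -0.0003,"z": 0.0011,"ax": 0,"ay": 0,"az": 0},
  ],
)

```text
t: 18.32
tool_pos: [0.5496, 0.0278, 0.1695]
orientation: [-2.084, -1.687, -0.657]
force: [0.7, -1.4, 0.4]
opening: 0.0261
gripper_force: 1.1
```

carry_out(
  newtons=20,
  targets=[
    {"hand": 28,"x": 0.0008,"y": -0.0002,"z": 0.0006,"ax": 0,"ay": 0,"az": 0},
    {"hand": 28,"x": 0.0016,"y": -0.0003,"z": 0.0011,"ax": 0,"ay": 0,"az": 0},
    {"hand": 28,"x": 0.0016,"y": -0.0003,"z": 0.0011,"ax": 0,"ay": 0,"az": 0},
  ],
)

```text
t: 18.7
tool_pos: [0.5497, 0.0294, 0.1695]
orientation: [-2.085, -1.688, -0.657]
force: [-0.5, -6.1, 1.1]
opening: 0.0262
gripper_force: 2.6
```

```bash
python3 b.py .578 .164; python3 planA.py .577 .009 .016 78 35|head -1
python3 - <<'E'
from h import *
im,W=cloud("top")
P=near(W,(.58,.2),.05,.05,.078);P=P[(abs(P[:,0]-.58)<.03)];print("board strip y min", np.percentile(P[P[:,1]>.18,1],[1,5,50]).round(4))
im,_=cloud("side")
cv2.imwrite("pics/t9.png",np.hstack([cv2.resize(im[160:320,200:340],None,fx=2.8,fy=2.8),cv2.resize(read_camera("top")[0][130:290,180:300],None,fx=2.8,fy=2.8)]))
E
```

```text
top bottle [0.5772 0.1652] 0.0016 321
side bottle [0.5783 0.1642] 0.0016 521
t 18.8 tip [0.572  0.1335 0.017 ] lean 34.9 open 0.0258 F [-1.2 -6.1  0.6] q [-0.24  0.26  1.87  0.68  1.13 -0.37]
board strip y min [0.19   0.1912 0.2104]
```

View pics/t9.png

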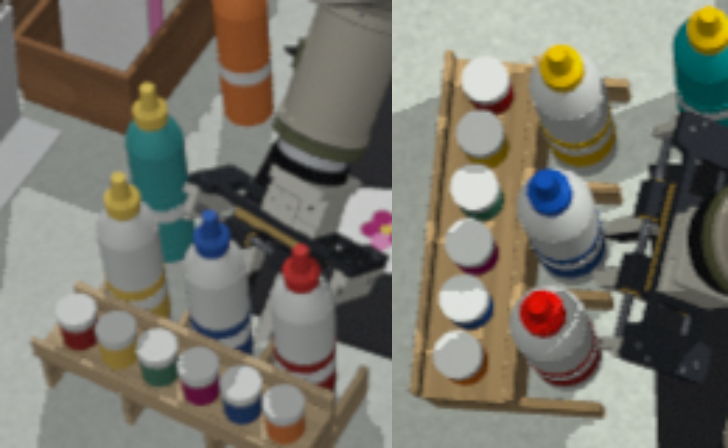

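The blue bottle stands upright in the middle bay, between yellow and red, at crop (560,215) in the top view. Contact force rose from about 2 N to a steady 6 N, so it is against the back board. I back away and lift clear.

carry_out(
  newtons=20,
  targets=[
    {"hand": 28,"x": -0.004,"y": 0.0008,"z": -0.0028,"ax": 0,"ay": 0,"az": 0},
    {"hand": 28,"x": -0.012,"y": 0.0024,"z": -0.0083,"ax": 0,"ay": 0,"az": 0},
    {"hand": 28,"x": -0.024,"y": 0.005,"z": -0.0167,"ax": 0,"ay": 0,"az": 0},
    {"hand": 28,"x": -0.0365,"y": 0.0074,"z": -0.0254,"ax": 0,"ay": 0,"az": 0},
    {"hand": 28,"x": -0.01,"y": 0.0074,"z": -0.063,"ax": 0,"ay": 0,"az": 0},
    {"hand": 28,"x": 0.019,"y": 0.0074,"z": -0.104,"ax": 0,"ay": 0,"az": 0},
    {"hand": 28,"x": 0.048,"y": 0.0074,"z": -0.145,"ax": 0,"ay": 0,"az": 0},
    {"hand": 28,"x": 0.078,"y": 0.0074,"z": -0.189,"ax": 0,"ay": 0,"az": 0},
  ],
)

```text
t: 19.95
tool_pos: [0.5472, -0.0163, 0.3705]
orientation: [-2.086, -1.686, -0.657]
force: [1.3, -0.3, -0.2]
opening: 0.0263
gripper_force: 0.0
```

```bash
python3 b.py .578 .164; python3 b.py .493 .165;python3 b.py .667 .159; python3 planA.py .577 .009 .016 78 35|head -1
python3 - <<'E'
from h import *
im,_=cloud("side");cv2.imwrite("pics/s10.png",im)
im,W=cloud("top")
for g in((.711,-.138),(.698,.0556)):print(g,axis(near(W,g,.045,.06,.145)))
im,W=cloud("side");print(axis(near(W,(.4951,-.1651),.045,.06,.145)))
E
```

```text
top bottle [0.5773 0.165 ] 0.0015 327
side bottle [0.5606 0.2062] 0.0068 526
top bottle [0.4917 0.1676] 0.0025 262
side bottle [0.4934 0.1655] 0.0013 506
top bottle [0.6673 0.1595] 0.0013 393
side bottle [0.6451 0.1988] 0.0068 527
t 20.25 tip [0.5692 0.0885 0.2152] lean 35.0 open 0.0261 F [0.4 0.2 0.2] q [-0.33  0.01  1.75  0.61  1.49 -0.2 ]
  return _methods._mean(a, axis=axis, dtype=dtype,
  ret = um.true_divide(
Traceback (most recent call last):
  File "h.py", line 14, in axis
    s=least_squares(f,np.median(P,0)[:2],loss="soft_l1",f_scale=.002);return s.x,np.median(abs(s.fun))
ValueError: Initial guess is outside of provided bounds
```

View pics/s10.png

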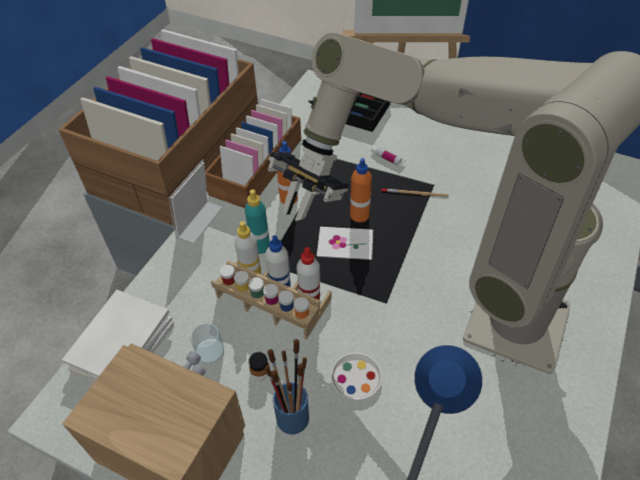

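The blue bottle stands upright in the middle bay at (277,262). The other things are where they stood, and the hand is 5 cm or more away with no force on it. I hand the job in.

```bash
python3 -c "
from plant import robot
print(robot.close_job())"
```

```text
the job is handed in; nothing more can be done
None
```

The blue bottle stands upright in the empty middle bay, pushed back until it met the back board, with the hand clear, nothing else seen to have moved, and the job handed in at about 20 s.

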